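# Overhaul the transport module of an envelope inserter

## Robot

A 6-joint arm with a two-finger parallel gripper is mounted at the origin on the work surface. World frame = base frame: x ahead of the robot, y to its left, z up, the work surface at z = 0. Lengths are in m, angles in rad, forces in N, time in s.
With the tool pointing down it reaches from about 0.35 to 0.925 m from the base axis. Payload 6.4 kg.
Tool frame: the origin (TCP) lies between the finger pads; the fingertips stand 17 mm ahead of it and the grasp point (between the pads) lies 2 mm behind it (ctrl.tip_extent is the distance from the TCP to the fingertips, in m); z points along the fingers, y is the direction in which the jaws open and shut (so a half turn about z gives the same grasp; the last joint's range is limited). The gripper opens to 94 mm and grips with 3 to 60 N. Pads are 16 mm wide; open, the fingers measure 119 mm over their backs; the gripper's body (75 mm by 177 mm) begins 78 mm behind the grasp point.
Start: joints at [-1.427, 0.245, 1.558, -0, 1.339, -0.174], TCP at [0.203, -0.617, 0.222] pointing down, gripper open.
Joint ranges: [-3.13, 3.13], [-1.02, 2.26], [0.13, 2.54], [-0.95, 4.09], [0.21, 2.88], [-2.74, 2.74]. Speed limits (rad/s): [2.57, 2.57, 3.14, 3.14, 3.14, 3.14].

## Interface

Orientations are given as a unit quaternion [x, y, z, w].
In Python, from rig import ctrl gives the robot as it stands.
- The arm moves only by the tool send_rows, never from a script. Its argument "rows" is one flat list of numbers, 5 for each row, row after row: the shift along the tool's x, y, z in m, then the turn about the tool's z in degrees, then the opening, from 0 (shut) to 1 (fully open). In form: [tx, ty, tz, twist, fingers, tx, ty, tz, twist, fingers, ...]. A call has 1 to 12 rows; each row shifts and turns the commanded pose from where the row before left it, along the tool's axes as they then stand; what a row does not reach is not made up. A row lasts 1/8 s, in which the tool goes at most 62.5 mm and 10.7 degrees, less where a joint would pass 70% of its speed; a pose out of reach is approached as far as the arm can. A call is refused whole if a number of a shift passes 0.0625 or a number of a turn 10.7, either way. A call with a gripper value outside its range is refused whole. The fingers move at their own pace and stop on an object; "grip_force" is the grip in N (left out, the last holds). Time passes only in rows, so rows that do not move let the fingers close. It gives the time, the measured TCP pose, the force and the opening at its end, in the units of the state.
- ctrl.get_state(): the state, without advancing time (a new reading comes with each control period).
- ctrl.get_image(name): name is "scene" or "top" or "wrist"; returns a dict with "image" (400x640x3 uint8, red, green, blue), "depth" (400x640 float32, m along the optical axis (not along the pixel's ray), 0 where there is no reading), "K" (3x3 intrinsics, pixels), "rvec" (rotation vector, rad) and "tvec" (3), from world to camera coordinates, as OpenCV has them. Camera axes: x right, y down, z forward; pixel columns grow to the right and rows downward; lengths in m; the calibration is good to about 2 mm. A picture is of the moment at which its call begins.
- ctrl.job_done(): hands the job in, once; it reports no verdict.
The state is a dict: "t": time; "joint_positions": joint angles; "joint_vel": joint speeds; "joint_torque": joint torques, N m; "tcp_pos": TCP position; "tcp_rot": TCP orientation; "wrist_force": force on the tool from outside, world axes, zero at the start; "moment": the same for the moment, N m; "width": finger opening in m.
Only numpy, scipy, OpenCV 4.12 (cv2) and the standard library are available. Lean on these libraries where they do the work, as an engineer would, in place of code of your own. Each camera call takes 0.05 s, during which the arm holds its last target.

## Task

Overhaul the transport module: pull every worn, yellow-tabbed roller cartridge out of its spring clips and put it in the grey scrap bin, and push every new, blue-tabbed cartridge from the mat straight down between the clips of a seat until it snaps fully home (any seat, one in each; some seats may stay empty). Slide the white gear onto the drive shaft so that it drops over the flange's key, then set the blue knob on the gear so that it drops over the gear's key, and then turn the knob clockwise (seen from above) until the shaft comes up against its stop; leave the tools and other things on the bench where they are.

Things in the scene. Friction and masses are not known exactly. Their poses are not given: they have to be found in the camera images.
- cart1_grip (a point): New roller cartridge, one of up to three (may be absent), upright on the mat: dark block 68 mm long (y), 30 wide (x), 22 high, its two ends chamfered above and below; on top in the middle an upright blue grip tab 12 thick (x), 24 wide (y), 38 high; 60 high in all; 70 to 120 g. This point is in the tab, 44 above the underside, 16 below the top. z up; end for end makes no difference.
- cart2_grip (a point): New roller cartridge, one of up to three (may be absent), upright on the mat: dark block 68 mm long (y), 30 wide (x), 22 high, its two ends chamfered above and below; on top in the middle an upright blue grip tab 12 thick (x), 24 wide (y), 38 high; 60 high in all; 70 to 120 g. This point is in the tab, 44 above the underside, 16 below the top. z up; end for end makes no difference.
- cart3_grip (a point): New roller cartridge, one of up to three (may be absent), upright on the mat: dark block 68 mm long (y), 30 wide (x), 22 high, its two ends chamfered above and below; on top in the middle an upright blue grip tab 12 thick (x), 24 wide (y), 38 high; 60 high in all; 70 to 120 g. This point is in the tab, 44 above the underside, 16 below the top. z up; end for end makes no difference.
- worn1_grip (a point): Worn roller cartridge (may be absent), clipped home in seat1 at the start: the same shape as a new one, but with a yellow grip tab and brown rollers; its grip point likewise. A straight pull up of 10 to 17 N frees it from the clips.
- worn2_grip (a point): Worn roller cartridge (may be absent), clipped home in seat2 at the start: the same shape as a new one, but with a yellow grip tab and brown rollers; its grip point likewise. A straight pull up of 10 to 17 N frees it from the clips.
- worn3_grip (a point): Worn roller cartridge (may be absent), clipped home in seat3 at the start: the same shape as a new one, but with a yellow grip tab and brown rollers; its grip point likewise. A straight pull up of 10 to 17 N frees it from the clips.
- worn4_grip (a point): Worn roller cartridge (may be absent), clipped home in seat4 at the start: the same shape as a new one, but with a yellow grip tab and brown rollers; its grip point likewise. A straight pull up of 10 to 17 N frees it from the clips.
- bin_in (a point): Middle of the inner floor (4 mm above the bench) of the grey scrap bin, an open box 200 mm (x) by 150 (y), 60 high, walls 4 thick, right of the module. z up.
- seat1 (a point): A seat on the deck: the middle of its floor, 56 mm above the bench, where the middle of a cartridge's underside rests (grip point then 44 above). y runs from clip to clip, z up. Each clip, at y = +-34, is a sprung steel tongue 33 high with a rounded bump 20 above the floor. The bumps, 62 apart, are spread to 68 by a cartridge on its way down (8 to 14 N of straight push), then close over its ends.
- seat2 (a point): A seat like seat1. The four lie two by two, 120 mm apart along y and 90 along x. At x = +-17 mm of a seat stand low cheeks, flared at the top, 19 high above the floor, which leave the block 2 mm either side.
- seat3 (a point): A seat like seat1. A cartridge that has not snapped in stands more than 8 mm too high, resting on the clips' bumps.
- seat4 (a point): A seat like seat1.
- shaft (a joint): Angle of the drive shaft (rad), counter-clockwise positive seen from above. 0 is its stop, reached by turning clockwise; it starts somewhere from 0.5 to 0.9. It is stiff (0.06 N m) and stays where it is left.
- shaft_seat (a point): On the drive shaft, an upright steel stub at the module's left end: the middle of the top face of its flange (44 mm across), 78 mm above the bench. The stub, 10 thick with a tapered tip, rises 46 above it. On the flange a brass key 10 long, 6 wide and 6 high stands 13 mm from the middle towards this frame's x. z up; the frame turns with the shaft.
- gear_grip (a point): White gear 56 mm across, 8 thick, with a boss on it 28 high, flats 26 apart (y), 36 long (x); 13 mm bore right through; 90 g. Key slot 9 wide in its underside, towards +x; above it on the boss a brass key 6 wide, 6 high. This point is on the axis, 30 above the underside, 6 below the boss's top: 30 above the flange when down over the key, 36 if it rests on the key. z up.
- knob_grip (a point): Blue knob: disc 44 mm across, 18 thick, with an upright wing 12 thick (y), 36 long (x), 36 high; 70 g. Under it a 13 mm bore, 14 deep, and a key slot 9 wide towards +x (white mark on the rim and half the wing's top). This point is on the axis, 40 above the underside: 46 above gear_grip when down over the gear's key, 52 if it rests on it. Each key has 0.12 rad of play either way. z up.
- pulley: Bystander: a small black belt pulley with aluminium flanges, 38 mm across, 26 high. Its origin is at its underside (for a lying tool, near its middle).
- brush: Bystander: a cleaning brush 160 mm long, lying. Its origin is at its underside (for a lying tool, near its middle).
- driver: Bystander: a screwdriver with a red handle, 170 mm long, lying. Its origin is at its underside (for a lying tool, near its middle).
- wrench: Bystander: a steel wrench 150 mm long, lying. Its origin is at its underside (for a lying tool, near its middle).
- oiler: Bystander: a white oil bottle with a red cap, 40 mm across, 85 high. Its origin is at its underside (for a lying tool, near its middle).
- mug: Bystander: a blue mug, 76 mm across, 85 high. Its origin is at its underside (for a lying tool, near its middle).
- screws: Bystander: a yellow open tray of screws, 70 x 100 x 26 mm. Its origin is at its underside (for a lying tool, near its middle).
- module: The transport module, fixed: a galvanised deck 200 mm (x) by 250 (y), its top 51 above the bench, with the four seats, and at its left end (+y) a dark drive housing 62 high with the drive shaft, 170 from the middle. Side plates at x = +-103 rise 66. Origin under the deck's middle. Left of it on the bench lies a 3 mm light grey mat with the loose parts.

How it is judged:
On the way, in this order (a step that is already met when the one before it is completed fails the run):
1. the gear is down on the flange, over its key (horizontal distance between gear_grip and shaft_seat below 0.004 m and z of gear_grip in the frame of shaft_seat below 0.0325 m and angle between gear_grip's own z axis and vertical below 0.1 rad), for 0.2 s.
2. the knob is down on the gear, over its key (all of step 1 and horizontal distance between knob_grip and gear_grip below 0.005 m and z of knob_grip in the frame of gear_grip between 0.043 and 0.0485 m and angle between knob_grip's own z axis and vertical below 0.1 rad), for 0.2 s.
3. the shaft has been turned clockwise to its stop by the knob (all of step 2 and value of joint shaft below 0.07 rad), for 0.2 s.
At the end, for the whole second after the job is handed in: Worn cartridges lie in the bin; each new one is home in a seat (within 6 mm of its axis, 4 mm of fully down, 7 degrees of in line); the gear is on the shaft and the knob on the gear within 2.5 mm of fully down; the shaft is within 0.07 rad of its stop; all are at rest (all of step 3 and ((horizontal distance between cart1_grip and seat1 below 0.006 m and z of cart1_grip in the frame of seat1 between 0.04 and 0.0475 m and angle between cart1_grip's own z axis and vertical below 0.12 rad and angle between the y axis of cart1_grip and the y axis of seat1, either way round below 0.12 rad) or (horizontal distance between cart1_grip and seat2 below 0.006 m and z of cart1_grip in the frame of seat2 between 0.04 and 0.0475 m and angle between cart1_grip's own z axis and vertical below 0.12 rad and angle between the y axis of cart1_grip and the y axis of seat2, either way round below 0.12 rad) or (horizontal distance between cart1_grip and seat3 below 0.006 m and z of cart1_grip in the frame of seat3 between 0.04 and 0.0475 m and angle between cart1_grip's own z axis and vertical below 0.12 rad and angle between the y axis of cart1_grip and the y axis of seat3, either way round below 0.12 rad) or (horizontal distance between cart1_grip and seat4 below 0.006 m and z of cart1_grip in the frame of seat4 between 0.04 and 0.0475 m and angle between cart1_grip's own z axis and vertical below 0.12 rad and angle between the y axis of cart1_grip and the y axis of seat4, either way round below 0.12 rad)) and ((horizontal distance between cart2_grip and seat1 below 0.006 m and z of cart2_grip in the frame of seat1 between 0.04 and 0.0475 m and angle between cart2_grip's own z axis and vertical below 0.12 rad and angle between the y axis of cart2_grip and the y axis of seat1, either way round below 0.12 rad) or (horizontal distance between cart2_grip and seat2 below 0.006 m and z of cart2_grip in the frame of seat2 between 0.04 and 0.0475 m and angle between cart2_grip's own z axis and vertical below 0.12 rad and angle between the y axis of cart2_grip and the y axis of seat2, either way round below 0.12 rad) or (horizontal distance between cart2_grip and seat3 below 0.006 m and z of cart2_grip in the frame of seat3 between 0.04 and 0.0475 m and angle between cart2_grip's own z axis and vertical below 0.12 rad and angle between the y axis of cart2_grip and the y axis of seat3, either way round below 0.12 rad) or (horizontal distance between cart2_grip and seat4 below 0.006 m and z of cart2_grip in the frame of seat4 between 0.04 and 0.0475 m and angle between cart2_grip's own z axis and vertical below 0.12 rad and angle between the y axis of cart2_grip and the y axis of seat4, either way round below 0.12 rad)) and ((horizontal distance between cart3_grip and seat1 below 0.006 m and z of cart3_grip in the frame of seat1 between 0.04 and 0.0475 m and angle between cart3_grip's own z axis and vertical below 0.12 rad and angle between the y axis of cart3_grip and the y axis of seat1, either way round below 0.12 rad) or (horizontal distance between cart3_grip and seat2 below 0.006 m and z of cart3_grip in the frame of seat2 between 0.04 and 0.0475 m and angle between cart3_grip's own z axis and vertical below 0.12 rad and angle between the y axis of cart3_grip and the y axis of seat2, either way round below 0.12 rad) or (horizontal distance between cart3_grip and seat3 below 0.006 m and z of cart3_grip in the frame of seat3 between 0.04 and 0.0475 m and angle between cart3_grip's own z axis and vertical below 0.12 rad and angle between the y axis of cart3_grip and the y axis of seat3, either way round below 0.12 rad) or (horizontal distance between cart3_grip and seat4 below 0.006 m and z of cart3_grip in the frame of seat4 between 0.04 and 0.0475 m and angle between cart3_grip's own z axis and vertical below 0.12 rad and angle between the y axis of cart3_grip and the y axis of seat4, either way round below 0.12 rad)) and x of worn1_grip in the frame of bin_in between -0.1 and 0.1 m and y of worn1_grip in the frame of bin_in between -0.075 and 0.075 m and z of each of worn1_grip, worn2_grip, worn3_grip, worn4_grip in the frame of bin_in below 0.075 m and x of worn2_grip in the frame of bin_in between -0.1 and 0.1 m and y of worn2_grip in the frame of bin_in between -0.075 and 0.075 m and x of worn3_grip in the frame of bin_in between -0.1 and 0.1 m and y of worn3_grip in the frame of bin_in between -0.075 and 0.075 m and x of worn4_grip in the frame of bin_in between -0.1 and 0.1 m and y of worn4_grip in the frame of bin_in between -0.075 and 0.075 m and linear speed of each of cart1, cart2, cart3, gear, knob, worn1, worn2, worn3, worn4 below 0.02 m/s); the robot touches nothing.
It fails at once if a tool or another bystander is shifted by more than 60 mm (distance of any of pulley, brush, driver, wrench, oiler, mug, screws from where it was at the start of the episode above 0.06 m).
Of cart1, cart2, cart3 only 2 to 3 are there at a start; the rules pass over those that are not, and their reading is None.
Of worn1, worn2, worn3, worn4 only 1 to 2 are there at a start; the rules pass over those that are not, and their reading is None.
At some moment in a run one of cart1, cart2, cart3, gear may be knocked a few centimetres aside while the robot is not near it.
It also fails if it takes over 210 s, if anything falls off the work surface, if the arm or the gripper's body presses on something with over 40 N, if the wrist force passes 120 N, or if a joint passes its speed limit or range.

## Working session

There is one attempt and no reset: what is moved stays moved. The work goes in short steps, Python scripts to look and compute and a tool call to move; the robot and the scene stay as the last step left them, time stands still between calls to the robot, and variables do not carry over. Pictures are saved under pics/ and viewed, and the job is handed in when it is done.

Besides the shell and the picture viewer there is one more tool, called after "Call:" by a JSON object that holds its "op" and its "data", one argument or row to a line. send_rows: Moves the arm, as the interface text tells. Its arguments: {"type":"object","properties":{"rows":{"type":"array"},"grip_force":{"type":"number"}},"required":["rows"]}

```bash
ls; mkdir -p pics; cat > h.py <<'E'
import numpy as np, cv2
from rig import ctrl
def snap(n,fn):
    d=ctrl.get_image(n); cv2.imwrite('pics/'+fn+'.png',d['image'][:,:,::-1]); np.savez('/tmp/'+fn,**d); return d
def pts(d):
    K=d['K'];R,_=cv2.Rodrigues(np.array(d['rvec'],float));t=np.array(d['tvec'],float).ravel()
    h,w=d['depth'].shape;u,v=np.meshgrid(np.arange(w),np.arange(h));z=d['depth']
    c=np.stack([(u-K[0,2])/K[0,0]*z,(v-K[1,2])/K[1,1]*z,z],-1)
    P=(c-t)@R; P[z==0]=np.nan; return P
def ray(d,u,v,z):
    K=d['K'];R,_=cv2.Rodrigues(np.array(d['rvec'],float));t=np.array(d['tvec'],float).ravel()
    o=-R.T@t; r=R.T@np.array([(u-K[0,2])/K[0,0],(v-K[1,2])/K[1,1],1]); return o+r*(z-o[2])/r[2]
E
python3 - <<'E'
from h import *
for n in ['scene','top','wrist']:
    d=snap(n,n+'0');R,_=cv2.Rodrigues(np.array(d['rvec'],float));print(n,-R.T@np.array(d['tvec']).ravel(),d['K'].tolist())
print(ctrl.get_state())
E
```

```text
pics
scene [1.49110096 0.73779749 1.0416728 ] [[510.84388158356325, 0.0, 330.8400758994346], [0.0, 510.84388158356325, 195.18134103899092], [0.0, 0.0, 1.0]]
top [ 0.28086098 -0.01823746  1.11795377] [[414.2425610953503, 0.0, 320.1046730617218], [0.0, 414.2425610953503, 204.3398093729632], [0.0, 0.0, 1.0]]
wrist [ 0.28199274 -0.59113092  0.38364968] [[300.38276939765814, 0.0, 319.5678557936046], [0.0, 300.38276939765814, 204.90280070149174], [0.0, 0.0, 1.0]]
{'t': 0.15, 'joint_positions': array([-1.42712486e+00,  2.45625606e-01,  1.55872636e+00,  5.00501150e-06,
        1.33869113e+00, -1.74092564e-01]), 'joint_vel': array([ 0.00136469, -0.00176114, -0.00330211, -0.00047214,  0.00020694,
        0.00068105]), 'joint_torque': array([ 2.41411199e-04, -4.16265714e+01, -3.14981961e+01,  6.85271504e-02,
        3.16239498e-02, -8.00214593e-05]), 'tcp_pos': array([ 0.20303681, -0.61702089,  0.22162052]), 'tcp_rot': array([ 9.87404613e-01,  1.58213790e-01,  1.34653019e-05, -7.25101261e-04]), 'wrist_force': array([0.244437  , 0.29694334, 0.52746227]), 'moment': array([ 0.00485605, -0.01257917,  0.04580073]), 'width': 0.09386560131209525}
```

View pics/top0.png

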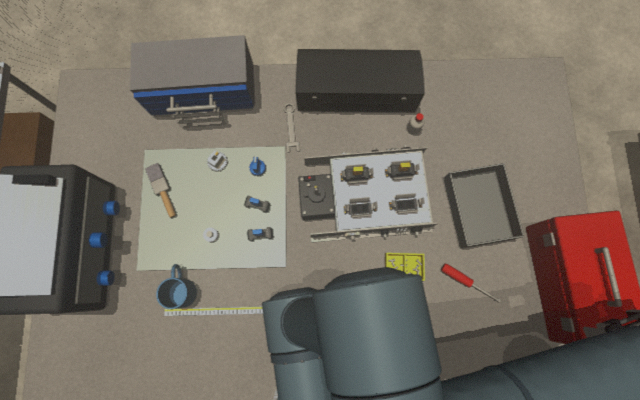

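View pics/scene0.png

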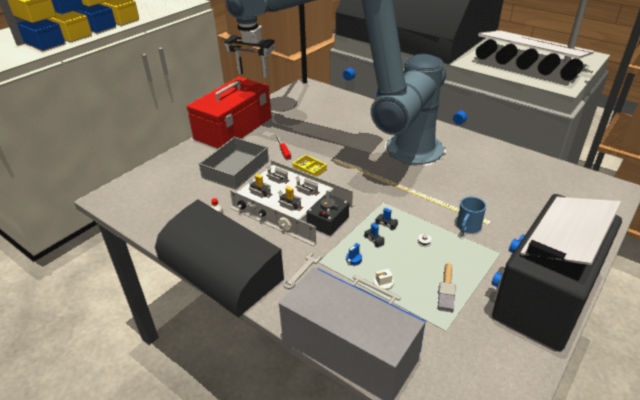

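```bash
python3 - <<'E'
from h import *
d=dict(np.load('/tmp/top0.npz')); im=d['image'];P=pts(d)
c=im[130:280,130:530][:,:,::-1]; cv2.imwrite('pics/top0c.png',cv2.resize(c,(800,300),interpolation=cv2.INTER_CUBIC))
hsv=cv2.cvtColor(im,cv2.COLOR_RGB2HSV)
for nm,lo,hi in [('blue',(100,120,60),(125,255,255)),('yellow',(20,150,120),(35,255,255))]:
    m=cv2.inRange(hsv,lo,hi);n,l,s,ce=cv2.connectedComponentsWithStats(m)
    for i in range(1,n):
        if s[i,4]>10:
            q=P[l==i]; print(nm,s[i,4],ce[i].round(1),np.nanmedian(q,0).round(4),np.nanmax(q[:,2]).round(4))
for u,v in [(150,250),(340,185),(310,230),(313,183),(217,158),(485,205),(211,235),(268,190)]:
    print(u,v,P[v,u].round(4))
E
```

```text
blue 540 [189.4  90.8] [0.7997 0.3182 0.1263] 0.1316
blue 45 [261.7 166.9] [0.6215 0.1423 0.0205] 0.025
blue 55 [252.9 166.7] [0.6172 0.1665 0.0219] 0.0606
blue 29 [253.9 200.2] [0.5185 0.1563 0.0624] 0.0668
blue 113 [109.  207.3] [0.5054 0.5274 0.0761] 0.0806
blue 30 [257.  231.3] [0.4365 0.1476 0.0623] 0.0662
blue 151 [ 94.9 239.5] [0.4148 0.5293 0.1259] 0.1319
blue 136 [102.8 277.6] [0.3262 0.5282 0.0757] 0.0821
yellow 36 [405.  164.5] [ 0.5895 -0.2325  0.1146] 0.1213
yellow 35 [357.9 168.5] [ 0.5823 -0.1137  0.115 ] 0.1188
yellow 466 [404.5 261.2] [ 0.3562 -0.2361  0.004 ] 0.0298
yellow 20 [419.8 270.4] [ 0.3286 -0.2774  0.0032] 0.0061
150 250 [ 0.4013  0.447  -0.0017]
340 185 [ 0.5562 -0.0701  0.0537]
310 230 [ 0.4458  0.013  -0.0015]
313 183 [0.562  0.0013 0.0588]
217 158 [0.6447 0.2629 0.0371]
485 205 [ 0.5027 -0.467   0.0058]
211 235 [0.434  0.2746 0.0293]
268 190 [ 0.5608  0.128  -0.0011]
```

View pics/top0c.png

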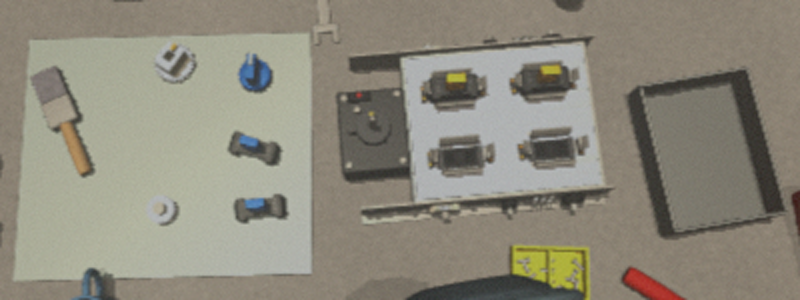

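View pics/wrist0.png

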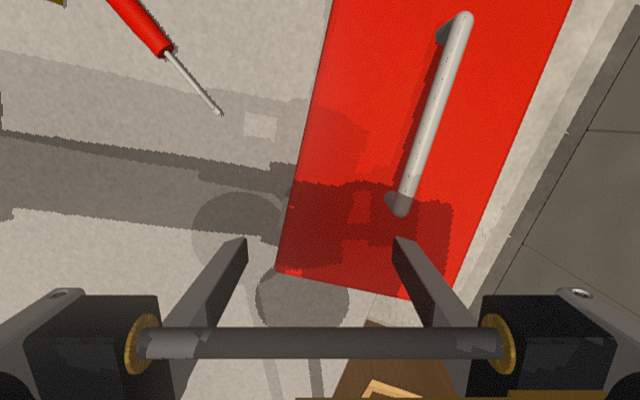

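```bash
cat >> h.py <<'E'
def th(s=None):
    s=s or ctrl.get_state();x,y,z,w=s['tcp_rot']
    return np.arctan2(2*(x*y+w*z),1-2*(y*y+z*z))
def go(x,y,z,thdeg=None):
    """remaining shift in tool axes at present heading (translation), and twist"""
    s=ctrl.get_state();a=th(s);d=np.array([x,y,z])-s['tcp_pos']
    tx=d[0]*np.cos(a)+d[1]*np.sin(a);ty=d[0]*np.sin(a)-d[1]*np.cos(a)
    print('t %.1f'%s['t'],'pos',s['tcp_pos'].round(4),'th %.2f'%np.degrees(a),'F',s['wrist_force'].round(1),'w %.4f'%s['width'])
    print('shift tool',round(tx,4),round(ty,4),round(-d[2],4),'twist',None if thdeg is None else round(np.degrees(a)-thdeg,2))
E
python3 - <<'E'
from h import *
d=dict(np.load('/tmp/wrist0.npz'));R,_=cv2.Rodrigues(np.array(d['rvec'],float));print(R[2],R[0]);go(0.45,-0.1,0.35,93.4)
E
```

```text
[-0.27116121 -0.08707189 -0.95858755] [ 0.31360056 -0.94955181 -0.00245887]
t 0.1 pos [ 0.203  -0.617   0.2216] th 18.21 F [0.2 0.3 0.5] w 0.0939
shift tool 0.3961 -0.414 -0.1284 twist -75.19
```

Call:
{"op": "send_rows", "data": {
  "rows": [0,0,-0.02,-10.7,1,0,0,-0.02,-10.7,1,0,0,-0.02,-10.7,1,0,0,-0.02,-10.7,1,0,0,-0.02,-10.7,1,0,0,-0.02,-10.7,1,0,0,0,-10.7,1,0.05,0,0,0,1,0.05,0.01,0,0,1,0.05,0.03,0,0,1,0.06,0.03,0,0,1,0.06,0.03,0,0,1]
}}

```text
t: 1.65
tcp_pos: [0.285, -0.3489, 0.3421]
tcp_rot: [0.688, 0.726, 0.0, -0.0]
wrist_force: [1.0, -0.1, -0.1]
width: 0.0937
```

```bash
python3 - <<'E'
from h import *
go(0.48,-0.18,0.34,93.4)
E
```

```text
t 1.6 pos [ 0.285  -0.3489  0.3421] th 93.06 F [ 1.  -0.1 -0.1] w 0.0937
shift tool 0.1583 0.2037 0.0021 twist -0.34
```

Call:
{"op": "send_rows", "data": {
  "rows": [0.04,0.05,0,0,1,0.04,0.05,0,0,1,0.04,0.05,0,0,1,0.04,0.05,0,-0.3,1,0,0,0,0,1,0,0,0,0,1,0,0,0,0,1]
}}

```text
t: 2.52
tcp_pos: [0.4704, -0.1854, 0.3424]
tcp_rot: [0.687, 0.727, -0.0, -0.0]
wrist_force: [-0.9, -0.1, -0.8]
width: 0.0942
```

```bash
python3 - <<'E'
from h import *
d=snap('wrist','w1'); go(0.48,-0.18,0.34,93.4)
snap('top','top1')
E
```

```text
t 2.6 pos [ 0.4704 -0.1854  0.3425] th 93.27 F [-0.4  0.8  0. ] w 0.0940
shift tool 0.0049 0.0099 0.0025 twist -0.13
```

View pics/w1.png

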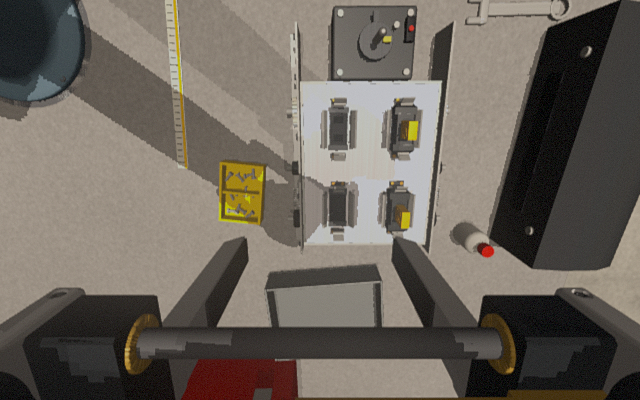

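```bash
python3 - <<'E'
from h import *
d=dict(np.load('/tmp/w1.npz')); im=d['image'];P=pts(d)
cv2.imwrite('pics/w1c.png',cv2.resize(im[0:250,290:450][:,:,::-1],(512,800)[0:2],interpolation=cv2.INTER_CUBIC)[:600])
cv2.imwrite('pics/w1s.png',cv2.resize(im[0:90,320:430][:,:,::-1],(770,630)[0:2],interpolation=cv2.INTER_CUBIC)[:600])
hsv=cv2.cvtColor(im,cv2.COLOR_RGB2HSV)
m=cv2.inRange(hsv,(20,150,80),(35,255,255));n,l,s,ce=cv2.connectedComponentsWithStats(m)
for i in range(1,n):
    if s[i,4]>60:
        q=P[l==i]; q=q[q[:,2]>0.1]
        if len(q)>5: 
            print(s[i,4],ce[i].round(1),len(q),'med',np.median(q,0).round(4),'min',np.percentile(q,2,0).round(4),'max',np.percentile(q,98,0).round(4))
            t=q[q[:,2]>np.percentile(q[:,2],95)-0.006]; print('top',t.mean(0).round(4),cv2.minAreaRect((t[:,:2]*1000).astype(np.float32)))
Z=P[:,:,2]; X=P[:,:,0];Y=P[:,:,1]
# bin rim, height 0.06
b=(Z>0.052)&(Z<0.066)&(Y<-0.3); print('bin',b.sum(), np.nanpercentile(X[b],[1,99]),np.nanpercentile(Y[b],[1,99]))
b=(Z>0.1)&(Y>-0.02)&(X<0.6)&(X>0.4); print('shaft',b.sum(),P[b].round(4)[:12])
for u,v in [(360,100),(370,240),(320,150),(350,20),(400,70)]: print(u,v,P[v,u].round(4))
E
```

```text
181 [412.3 130. ] 179 med [ 0.5826 -0.1122  0.1158] min [ 0.577  -0.1235  0.1139] max [ 0.5886 -0.1015  0.1173]
top [ 0.5826 -0.1124  0.1158] ((582.9137573242188, -112.5208511352539), (12.07995891571045, 22.158628463745117), 2.4798340797424316)
139 [405.  219.9] 133 med [ 0.5902 -0.2316  0.1157] min [ 0.5849 -0.2424  0.1141] max [ 0.5959 -0.2205  0.117 ]
top [ 0.5903 -0.2315  0.1156] ((590.5335083007812, -231.45335388183594), (11.229060173034668, 22.18625259399414), 3.1330997943878174)
62 [129.1 339.8] 62 med [ 0.4203 -0.1588  0.4416] min [ 0.4195 -0.1604  0.4397] max [ 0.4209 -0.1569  0.4431]
top [ 0.4202 -0.1588  0.4416] ((420.209716796875, -158.66574096679688), (3.6262590885162354, 1.5748895406723022), 87.80390930175781)
80 [127.4 361.4] 78 med [ 0.4203 -0.1636  0.4435] min [ 0.4194 -0.167   0.4426] max [ 0.4215 -0.1603  0.4448]
top [ 0.4204 -0.1636  0.4436] ((420.483154296875, -163.57492065429688), (8.00780200958252, 2.5737733840942383), 83.60796356201172)
bin 1462 [0.25355366 0.65157444] [-0.59242363 -0.30160831]
shaft 109 [[ 0.5281 -0.0016  0.12  ]
 [ 0.529  -0.0019  0.1213]
 [ 0.53   -0.002   0.1219]
 [ 0.5314 -0.0016  0.1206]
 [ 0.5323 -0.0019  0.122 ]
 [ 0.5281 -0.0029  0.121 ]
 [ 0.5291 -0.003   0.1217]
 [ 0.5301 -0.0031  0.1225]
 [ 0.5309 -0.0035  0.124 ]
 [ 0.5323 -0.0031  0.1229]
 [ 0.5335 -0.0028  0.122 ]
 [ 0.5269 -0.0042  0.1221]]
360 100 [ 0.5213 -0.0774  0.0533]
370 240 [ 0.5589 -0.2917  0.0505]
320 150 [ 0.4688 -0.1513  0.0493]
350 20 [0.4978 0.0194 0.0612]
400 70 [ 0.5709 -0.0363  0.0612]
```

View pics/w1c.png

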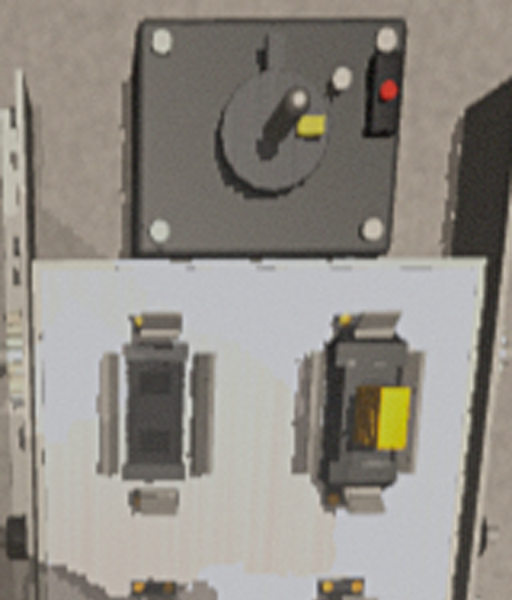

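View pics/w1s.png

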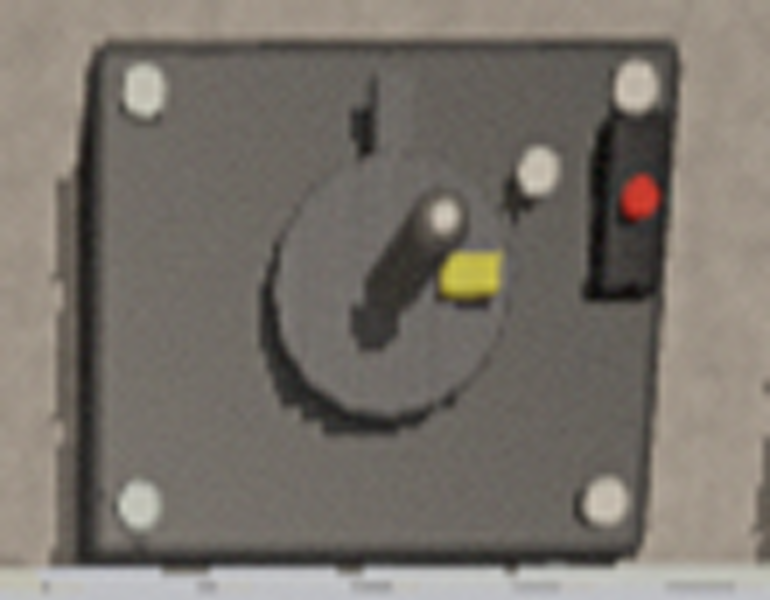

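```bash
python3 - <<'E'
from h import *
d=dict(np.load('/tmp/w1.npz')); im=d['image'];P=pts(d)
X,Y,Z=P[...,0],P[...,1],P[...,2]
b=(Z>0.098)&(Z<0.13)&(abs(X-.53)<.02)&(abs(Y+.005)<.02);q=P[b]
print('shaft',b.sum()); 
for lo in (0.098,0.104,0.110,0.116,0.12):
    s=q[(q[:,2]>=lo)&(q[:,2]<lo+.006)]; print(lo,len(s),s.mean(0).round(4) if len(s) else '',s.min(0).round(4),s.max(0).round(4))
hsv=cv2.cvtColor(im,cv2.COLOR_RGB2HSV)
m=cv2.inRange(hsv,(20,100,80),(35,255,255));n,l,s,ce=cv2.connectedComponentsWithStats(m)
for i in range(1,n):
    if s[i,4]>10 and ce[i][1]<80: q=P[l==i];print(ce[i],s[i],np.nanmedian(q,0),ray(d,*ce[i],0.083))
# tip ray: crop (443,217)/7+(320,0)
print('tip',ray(d,320+443/7,217/7,0.124))
t=dict(np.load('/tmp/top1.npz'))
for c in [(632,90),(745,70),(783,212),(668,235)]: print('bin',ray(t,130+c[0]/2,130+c[1]/2,0.06).round(4))
go(0.5826,-0.1123,0.16,93.7)
E
```

```text
shaft 112
0.098 12 [ 0.5288 -0.0088  0.1013] [ 0.5262 -0.0105  0.0993] [ 0.5336 -0.0055  0.1039]
0.104 13 [ 0.5294 -0.009   0.1073] [ 0.526  -0.0107  0.1049] [ 0.534  -0.0043  0.1095]
0.11 12 [ 0.5283 -0.0083  0.1129] [ 0.5261 -0.0105  0.1104] [ 0.5327 -0.0038  0.1149]
0.116 38 [ 0.5303 -0.007   0.1199] [ 0.5263 -0.0109  0.1167] [ 0.5356 -0.0016  0.1219]
0.12 59 [ 0.5308 -0.006   0.1224] [ 0.5263 -0.0109  0.12  ] [ 0.5356 -0.0016  0.1254]
[386.72727273  38.85454545] [383  36   9   7  55] [ 0.54404249 -0.0048381   0.08347324] [ 0.5441591  -0.00465368  0.083     ]
tip [ 0.53161374 -0.00644081  0.124     ]
bin [ 0.5751 -0.3508  0.06  ]
bin [ 0.599  -0.5028  0.06  ]
bin [ 0.4087 -0.5299  0.06  ]
bin [ 0.3827 -0.3803  0.06  ]
t 2.6 pos [ 0.4704 -0.1854  0.3425] th 93.27 F [-0.5 -0.3 -0.1] w 0.0941
shift tool 0.0666 0.1162 0.1825 twist -0.43
```

Call:
{"op": "send_rows", "data": {
  "rows": [0.03,0.04,0.04,-0.4,0.6,0.037,0.04,0.05,0,0.6,0,0.036,0.05,0,0.6,0,0,0.04,0,0.6,0,0,0,0,0.6,0,0,0,0,0.6],
  "grip_force": 50
}}

```text
t: 3.38
tcp_pos: [0.5766, -0.118, 0.1732]
tcp_rot: [0.684, 0.73, 0.001, 0.001]
wrist_force: [-0.3, -0.2, 1.6]
width: 0.0564
```

```bash
python3 - <<'E'
from h import *
go(0.5826,-0.1123,0.101,93.7)
E
```

```text
t 3.4 pos [ 0.5766 -0.118   0.1732] th 93.74 F [-0.3 -0.2  1.6] w 0.0564
shift tool 0.0053 0.0064 0.0722 twist 0.04
```

Call:
{"op": "send_rows", "data": {
  "rows": [0.005,0.006,0.02,0,0.6,0,0,0.02,0,0.6,0,0,0.02,0,0.6,0,0,0.012,0,0.6,0,0,0,0,0.6,0,0,0,0,0.6]
}}

```text
t: 4.12
tcp_pos: [0.5821, -0.1117, 0.0997]
tcp_rot: [0.683, 0.73, 0.0, 0.0]
wrist_force: [-0.1, 0.4, 0.1]
width: 0.056
```

```bash
python3 - <<'E'
from h import *
go(0.5826,-0.1123,0.101,93.7); snap('wrist','w2')
E
```

```text
t 4.1 pos [ 0.5821 -0.1117  0.0997] th 93.81 F [-0.1  0.4  0.1] w 0.0560
shift tool -0.0006 0.0005 -0.0013 twist 0.11
```

View pics/w2.png

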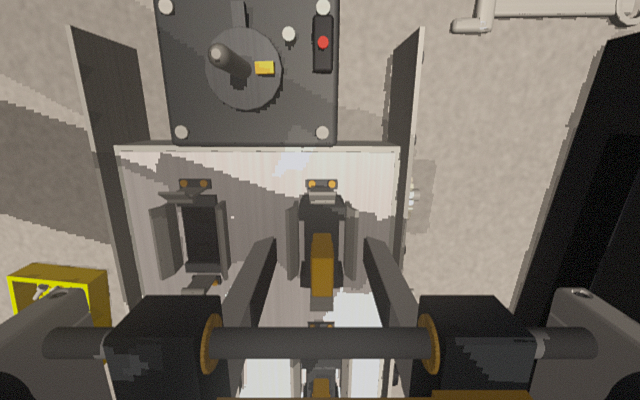

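Call:
{"op": "send_rows", "data": {
  "rows": [0,0,0,0,0,0,0,0,0,0,0,0,0,0,0,0,0,0,0,0,0,0,0,0,0,0,0,-0.008,0,0,0,0,-0.008,0,0,0,0,-0.012,0,0,0,0,-0.03,0,0,0,0,-0.04,0,0,0,0,-0.03,0,0,0,0,0,0,0]
}}

```text
t: 5.68
tcp_pos: [0.5832, -0.1123, 0.2312]
tcp_rot: [0.683, 0.73, 0.001, 0.003]
wrist_force: [1.0, -0.6, -0.8]
width: 0.012
```

```bash
python3 - <<'E'
from h import *
go(0.491,-0.441,0.20,93.7); snap('wrist','w3')
d=dict(np.load('/tmp/w2.npz')); im=d['image'];P=pts(d)
X,Y,Z=P[...,0],P[...,1],P[...,2]
hsv=cv2.cvtColor(im,cv2.COLOR_RGB2HSV)
m=cv2.inRange(hsv,(22,150,120),(35,255,255));m[100:]=0;n,l,s,ce=cv2.connectedComponentsWithStats(m)
for i in range(1,n):
    if s[i,4]>10: q=P[l==i];print(ce[i],s[i],np.nanmedian(q,0),ray(d,*ce[i],0.084))
# flange circle by depth z ~0.078
b=(abs(Z-.078)<.006)&(np.hypot(X-.531,Y+.006)<.03); print(b.sum(),X[b].min(),X[b].max(),Y[b].min(),Y[b].max())
b=(Z>.12)&(np.hypot(X-.531,Y+.006)<.03); print('tip',P[b].mean(0),P[b].min(0),P[b].max(0),b.sum())
cv2.imwrite('pics/w2s.png',cv2.resize(im[0:140,160:340][:,:,::-1],(720,560),interpolation=cv2.INTER_CUBIC))
E
```

```text
t 5.7 pos [ 0.5832 -0.1123  0.2312] th 93.81 F [ 1.  -0.6 -0.8] w 0.0120
shift tool -0.3218 -0.1139 0.0312 twist 0.11
[263.97894737  67.36315789] [255  62  19  12 190] [ 0.54400435 -0.00530321  0.08380979] [ 0.54421199 -0.00526709  0.084     ]
4393 0.5094547554633043 0.5558121837283497 -0.027669516537317175 0.023946266523076038
tip [ 0.53173226 -0.00650428  0.12223085] [ 0.5266292  -0.01113143  0.12000776] [ 0.53615456 -0.00182183  0.1252554 ] 396
```

View pics/w3.png

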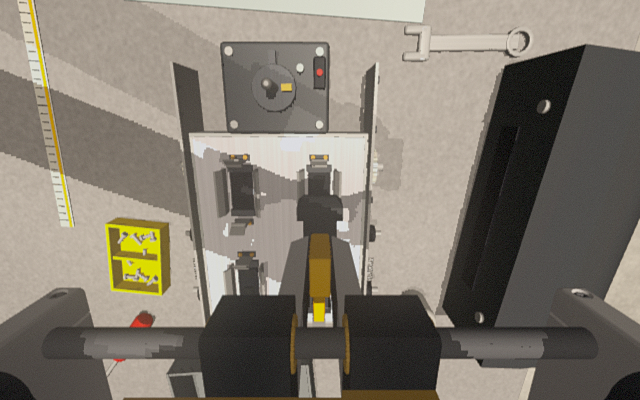

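View pics/w2s.png

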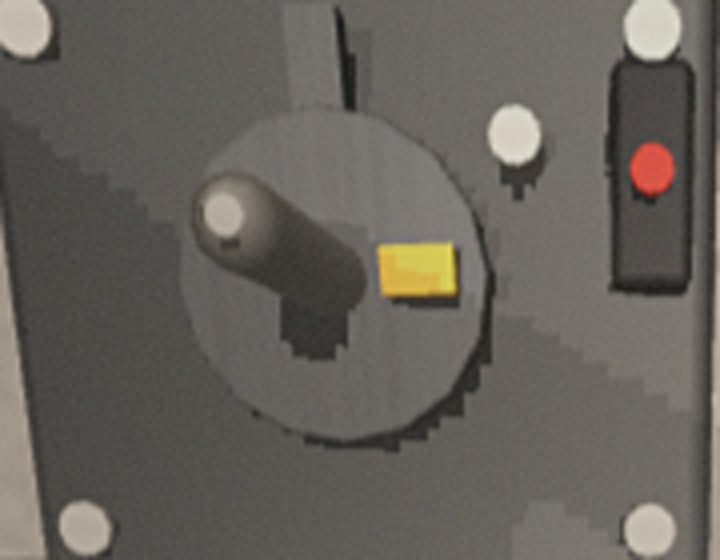

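Call:
{"op": "send_rows", "data": {
  "rows": [-0.05,-0.01,0,0,0,-0.055,-0.01,0,0,0,-0.055,-0.01,0,0,0,-0.055,-0.015,0,0,0,-0.055,-0.015,0.03,0,0,-0.055,-0.005,0.04,0,0,0,0,0.04,-5,0,0,0,0.03,0,0,0,0,0.02,0,0,0,0,0,0,0]
}}

```text
t: 6.98
tcp_pos: [0.5375, -0.4324, 0.0686]
tcp_rot: [0.651, 0.759, 0.0, -0.002]
wrist_force: [-0.2, 0.2, -1.0]
width: 0.0113
```

```bash
python3 - <<'E'
from h import *
go(0.540,-0.433,0.052,98.7)
E
```

```text
t 7.0 pos [ 0.5375 -0.4324  0.0686] th 98.82 F [-0.2  0.2 -1. ] w 0.0113
shift tool -0.001 0.0023 0.0166 twist 0.12
```

Lower, release, rise, and take a look down at the bin on the way back.

Call:
{"op": "send_rows", "data": {
  "rows": [0,0.002,0.01,0,0,0,0,0.006,0,0,0,0,0,0,0,0,0,0,0,0.35,0,0,0,0,0.35,0,0,0,0,0.35,0,0,-0.03,0,0.35,0,0,-0.05,0,0.35,0,0,-0.05,5,0.5,0,0,-0.02,0,0.6,0,0,0,0,0.6]
}}

```text
t: 8.35
tcp_pos: [0.5412, -0.434, 0.2064]
tcp_rot: [0.683, 0.731, -0.0, 0.001]
wrist_force: [-0.3, 0.8, -0.7]
width: 0.0558
```

```bash
python3 - <<'E'
from h import *
go(0.5903,-0.2315,0.16,93.7); snap('wrist','w4')
E
```

```text
t 8.3 pos [ 0.5412 -0.434   0.2064] th 93.88 F [-0.3  0.8 -0.7] w 0.0558
shift tool 0.1987 0.0627 0.0464 twist 0.18
```

View pics/w4.png

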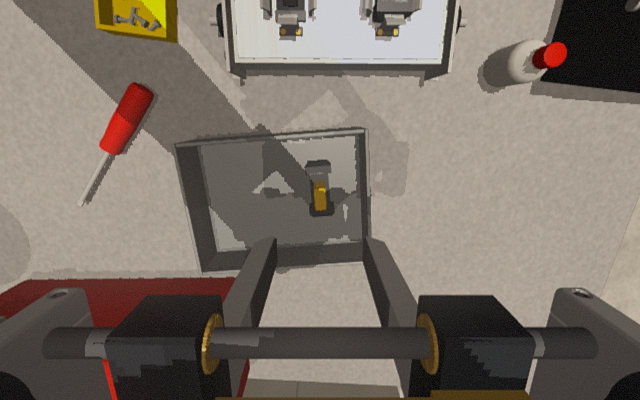

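Worn1 stands in the bin at (320,190). Next worn2.

Call:
{"op": "send_rows", "data": {
  "rows": [0.05,0.016,0,0.2,0.6,0.05,0.016,0,0,0.6,0.05,0.016,0,0,0.6,0.049,0.015,0.02,0,0.6,0,0,0.026,0,0.6,0,0,0,0,0.6,0,0,0,0,0.6]
}}

```text
t: 9.28
tcp_pos: [0.5905, -0.2313, 0.1587]
tcp_rot: [0.685, 0.729, -0.0, -0.001]
wrist_force: [0.4, -1.9, -0.0]
width: 0.0559
```

```bash
python3 - <<'E'
from h import *
go(0.5903,-0.2315,0.1,93.7)
E
```

```text
t 9.3 pos [ 0.5905 -0.2313  0.1587] th 93.58 F [ 0.4 -1.9 -0. ] w 0.0559
shift tool -0.0002 -0.0003 0.0587 twist -0.12
```

Call:
{"op": "send_rows", "data": {
  "rows": [0,0,0.02,-0.1,0.6,0,0,0.02,0,0.6,0,0,0.019,0,0.6,0,0,0,0,0.3,0,0,0,0,0,0,0,0,0,0,0,0,0,0,0,0,0,0,0,0,0,0,-0.008,0,0,0,0,-0.008,0,0,0,0,-0.012,0,0,0,0,-0.03,0,0]
}}

```text
t: 10.78
tcp_pos: [0.5906, -0.2308, 0.159]
tcp_rot: [0.684, 0.73, -0.0, -0.001]
wrist_force: [-0.6, -0.7, -0.9]
width: 0.0115
```

```bash
python3 - <<'E'
from h import *
go(0.442,-0.449,0.2,93.7)
E
```

```text
t 10.8 pos [ 0.5906 -0.2308  0.159 ] th 93.71 F [-0.6 -0.7 -0.9] w 0.0115
shift tool -0.2082 -0.1624 -0.041 twist 0.01
```

Call:
{"op": "send_rows", "data": {
  "rows": [-0.05,-0.04,-0.02,0,0,-0.05,-0.04,0,0,0,-0.05,-0.04,0,0,0,-0.058,-0.042,0,0,0,0,0,0.04,-5,0,0,0,0.04,0,0,0,0,0.03,0,0,0,0,0,0,0]
}}

```text
t: 11.78
tcp_pos: [0.4511, -0.4343, 0.0659]
tcp_rot: [0.651, 0.759, 0.0, -0.002]
wrist_force: [-0.8, 0.5, -1.4]
width: 0.0117
```

```bash
python3 - <<'E'
from h import *
go(0.442,-0.449,0.052,98.7)
E
```

```text
t 11.8 pos [ 0.4511 -0.4343  0.0659] th 98.70 F [-0.8  0.5 -1.4] w 0.0117
shift tool -0.0131 -0.0112 0.0139 twist 0.0
```

Call:
{"op": "send_rows", "data": {
  "rows": [-0.005,-0.005,0.008,0,0,0,0,0.006,0,0,0,0,0,0,0,0,0,0,0,0.35,0,0,0,0,0.35,0,0,0,0,0.35,0,0,-0.03,0,0.35,0,0,-0.05,0,0.35,0,0,-0.05,0,0.5,0,0,-0.04,5,0.6,0,0,0,0,0.6]
}}

```text
t: 13.15
tcp_pos: [0.449, -0.4427, 0.2277]
tcp_rot: [0.684, 0.73, -0.001, 0.004]
wrist_force: [0.1, 0.1, -0.7]
width: 0.0559
```

```bash
python3 - <<'E'
from h import *
snap('wrist','w5');snap('top','top2')
d=dict(np.load('/tmp/top2.npz')); im=d['image'];P=pts(d)
c=im[130:280,130:530][:,:,::-1]; cv2.imwrite('pics/top2c.png',cv2.resize(c,(800,300),interpolation=cv2.INTER_CUBIC))
go(0.60,0.12,0.3,90)
E
```

```text
t 13.2 pos [ 0.4475 -0.4406  0.2224] th 93.75 F [ 0.2 -0.3  0.1] w 0.0567
shift tool 0.5494 0.1889 -0.0776 twist 3.75
```

View pics/w5.png

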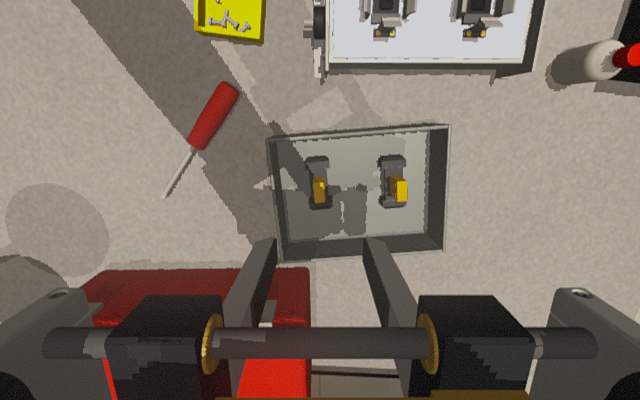

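View pics/top2c.png

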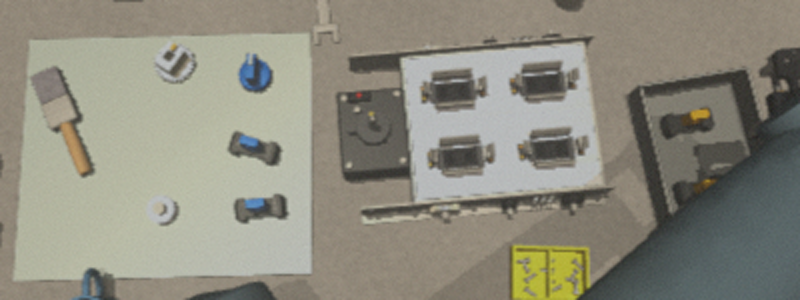

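Call:
{"op": "send_rows", "data": {
  "rows": [0.05,0.01,-0.03,0,0.6,0.06,0.01,-0.03,0,0.6,0.06,0.01,-0.03,0,0.6,0.06,0.01,-0.03,0,0.6,0.06,0.01,0,0,0.6,0.06,0.01,0,0,0.6,0.06,0.01,0,0,0.6,0.06,0.01,0,0,0.6,0.06,0.01,0,0,0.6,0.06,0.01,0,0,0.6,0.05,0.02,0,0,0.6,0,0,0,0,0.6]
}}

```text
t: 14.75
tcp_pos: [0.5238, 0.194, 0.3327]
tcp_rot: [0.682, 0.731, -0.002, -0.002]
wrist_force: [0.3, 0.0, -0.4]
width: 0.0563
```

Call:
{"op": "send_rows", "data": {
  "rows": [0,0,0,0,0.6,0,0,0,0,0.6]
}}

```text
t: 15.0
tcp_pos: [0.5243, 0.1901, 0.3352]
tcp_rot: [0.684, 0.729, -0.001, -0.0]
wrist_force: [-0.1, 0.2, 0.3]
width: 0.0568
```

```bash
python3 - <<'E'
from h import *
go(0.53,0.2,0.34,93.7);d=snap('wrist','w6')
im=d['image'];P=pts(d);X,Y,Z=P[...,0],P[...,1],P[...,2]
hsv=cv2.cvtColor(im,cv2.COLOR_RGB2HSV)
m=cv2.inRange(hsv,(100,100,50),(125,255,255));n,l,s,ce=cv2.connectedComponentsWithStats(m)
for i in range(1,n):
    if s[i,4]>40:
        q=P[l==i];q=q[~np.isnan(q[:,2])]
        t=q[q[:,2]>np.percentile(q[:,2],97)-0.006]; print(s[i],t.mean(0).round(4),cv2.minAreaRect((t[:,:2]*1000).astype(np.float32)))
E
```

```text
t 15.0 pos [0.5243 0.1901 0.3352] th 93.62 F [-0.1  0.2  0.3] w 0.0568
shift tool 0.0095 0.0063 -0.0048 twist -0.08
[ 106    1  101   68 1763] [0.2877 0.3538 0.084 ] ((288.9305419921875, 353.727294921875), (73.87299346923828, 73.68956756591797), 13.403339385986328)
[528   0  12  34 125] [0.7901 0.4157 0.0534] ((790.4560546875, 415.2976379394531), (3.4233601093292236, 36.1165885925293), 2.4576821327209473)
[548   0  13  42 185] [0.7907 0.3994 0.0932] ((790.7724609375, 398.91217041015625), (3.2271769046783447, 42.15679168701172), 3.6412785053253174)
[ 489    0  106  214 3995] [0.8018 0.3015 0.1273] ((803.3361206054688, 290.27276611328125), (17.086990356445312, 240.84469604492188), 3.0981554985046387)
[525  51  25  82 376] [0.7948 0.3173 0.0941] ((795.0214233398438, 318.9093017578125), (2.9191901683807373, 96.09738159179688), 2.913424491882324)
[366 180  30  26 458] [0.6204 0.1593 0.0563] ((623.7411499023438, 158.073974609375), (12.202056884765625, 34.223209381103516), 85.79315185546875)
[310 188  12  17 124] [0.5203 0.158  0.0626] ((520.380126953125, 158.0518341064453), (23.223285675048828, 12.080822944641113), 71.82752990722656)
[257 191  10  16 117] [0.4386 0.1492 0.0624] ((438.3741760253906, 149.2952117919922), (11.19940185546875, 22.29683494567871), 3.556286334991455)
```

View pics/w6.png

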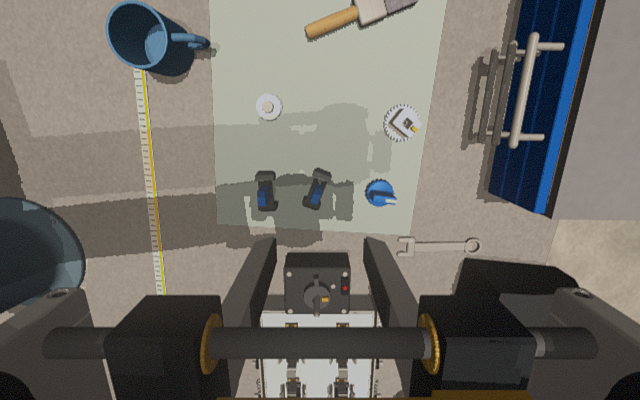

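```bash
python3 - <<'E'
from h import *
d=dict(np.load('/tmp/w6.npz'));im=d['image'];P=pts(d);X,Y,Z=P[...,0],P[...,1],P[...,2]
cv2.imwrite('pics/w6c.png',cv2.resize(im[90:220,240:430][:,:,::-1],(800,547),interpolation=cv2.INTER_CUBIC))
b=(Z>0.033)&(Z<.045)&(abs(X-.64)<.05)&(abs(Y-.26)<.05);q=P[b];print('boss',q.mean(0),cv2.minAreaRect((q[:,:2]*1000).astype(np.float32)),b.sum(),np.median(q[:,2]))
r=cv2.minAreaRect((q[:,:2]*1000).astype(np.float32));
b2=(Z>0.007)&(Z<.016)&(np.hypot(X-q[:,0].mean(),Y-q[:,1].mean())<.035);q2=P[b2];print('disc',q2.mean(0),q2.min(0),q2.max(0),cv2.minEnclosingCircle((q2[:,:2]*1000).astype(np.float32)))
hsv=cv2.cvtColor(im,cv2.COLOR_RGB2HSV)
m=(cv2.inRange(hsv,(18,90,80),(35,255,255))>0)&(abs(X-.64)<.05)&(abs(Y-.26)<.05)&(Z>.03); print('key',P[m].mean(0),m.sum())
b=(abs(X-.62)<.04)&(abs(Y-.16)<.04)&(Z>.01)&(Z<.04);q=P[b];print('knob disc',np.median(q,0),cv2.minEnclosingCircle((q[:,:2]*1000).astype(np.float32)))
b=(abs(X-.62)<.04)&(abs(Y-.16)<.04)&(Z>.05);q=P[b];print('knob wing',q.mean(0),cv2.minAreaRect((q[:,:2]*1000).astype(np.float32)),b.sum())
E
```

```text
boss [0.64634281 0.27223647 0.03880606] ((647.15869140625, 271.97613525390625), (26.301006317138672, 36.45439910888672), 56.078697204589844) 399 0.038759993087625254
disc [0.64167148 0.27244071 0.01082667] [0.61914438 0.24428184 0.0072703 ] [0.67369084 0.2993686  0.01564395] ((647.2227783203125, 271.9809265136719), 28.07899284362793)
key [0.65751569 0.26411327 0.04457039] 27
knob disc [0.62094764 0.1652627  0.02046275] ((626.0676879882812, 158.3776092529297), 23.946128845214844)
knob wing [0.60157992 0.18816593 0.35149616] ((612.162353515625, 168.59535217285156), (27.73302459716797, 66.23184204101562), 49.38783645629883) 1036
```

View pics/w6c.png

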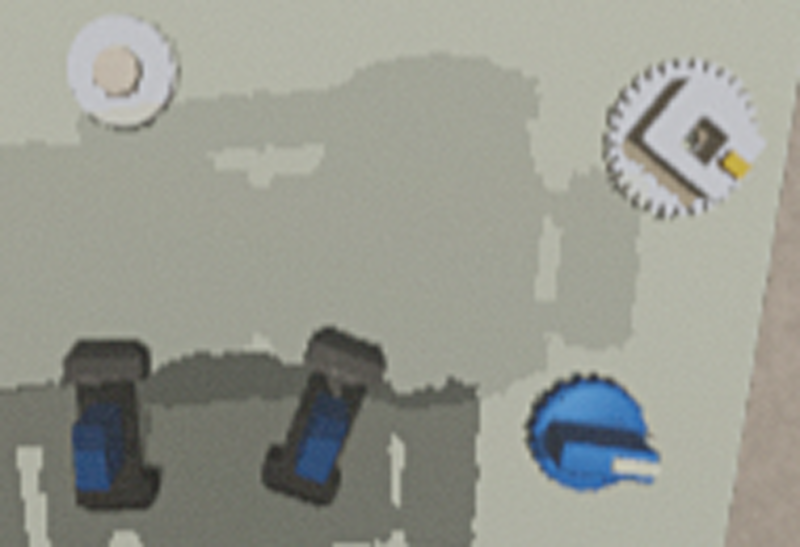

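Call:
{"op": "send_rows", "data": {
  "rows": [0,0,0.02,-10.5,0.6,0,0,0.02,-10.5,0.6,0,0,0.02,-10.5,0.6,0,0,0.02,-10.5,0.6,0,0,0,-10.5,0.6,0,0,0,0,0.6,0,0,0,0,0.6]
}}

```text
t: 15.92
tcp_pos: [0.5248, 0.1908, 0.2565]
tcp_rot: [0.292, 0.956, 0.0, 0.0]
wrist_force: [0.2, -0.8, 0.0]
width: 0.0566
```

```bash
python3 - <<'E'
from h import *
go(0.6472,0.272,0.12,146.1)
E
```

```text
t 15.9 pos [0.5248 0.1908 0.2565] th 146.01 F [ 0.2 -0.8  0. ] w 0.0566
shift tool -0.0561 0.1357 0.1365 twist -0.09
```

Call:
{"op": "send_rows", "data": {
  "rows": [-0.02,0.045,0.03,0,0.6,-0.02,0.045,0.04,0,0.6,-0.016,0.045,0.04,0,0.6,0,0,0.026,0,0.6,0,0,0,0,0.6,0,0,0,0,0.6]
}}

```text
t: 16.68
tcp_pos: [0.6464, 0.2719, 0.1226]
tcp_rot: [0.291, 0.957, 0.001, 0.001]
wrist_force: [-0.6, -0.1, 0.8]
width: 0.0563
```

```bash
python3 - <<'E'
from h import *
go(0.6472,0.272,0.032,146.1); d=snap('wrist','w7')
im=d['image'];P=pts(d);X,Y,Z=P[...,0],P[...,1],P[...,2]
b=(Z>0.033)&(Z<.042)&(abs(X-.64)<.04)&(abs(Y-.265)<.04);q=P[b];print('boss',cv2.minAreaRect((q[:,:2]*1000).astype(np.float32)),b.sum(),np.median(q[:,2]))
E
```

```text
t 16.7 pos [0.6464 0.2719 0.1226] th 146.14 F [-0.6 -0.1  0.8] w 0.0563
shift tool -0.0006 0.0005 0.0906 twist 0.04
boss ((646.6220092773438, 271.41497802734375), (26.030445098876953, 36.112266540527344), 55.973716735839844) 983 0.03873116335368684
```

View pics/w7.png

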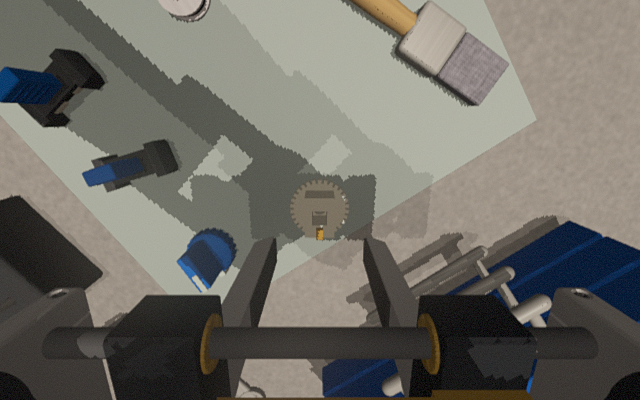

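Call:
{"op": "send_rows", "data": {
  "rows": [0,0,0.03,0,0.6,0,0,0.03,0,0.6,0,0,0.02,0,0.6,0,0,0.01,0,0.6,0,0,0,0,0.6,0,0,0,0,0.6],
  "grip_force": 30
}}

```text
t: 17.48
tcp_pos: [0.6465, 0.2722, 0.032]
tcp_rot: [0.291, 0.957, 0.001, 0.001]
wrist_force: [0.9, 0.5, 1.7]
width: 0.0566
```

```bash
python3 - <<'E'
from h import *
go(0.6469,0.2716,0.032,146.1)
E
```

```text
t 17.5 pos [0.6465 0.2722 0.032 ] th 146.21 F [0.9 0.5 1.7] w 0.0566
shift tool -0.0006 -0.0003 0.0 twist 0.11
```

Call:
{"op": "send_rows", "data": {
  "rows": [0,0,0,0,0.2,0,0,0,0,0,0,0,0,0,0,0,0,0,0,0,0,0,-0.03,0,0,0,0,-0.05,0,0,0,0,-0.05,0,0,0,0,-0.05,0,0,0,0,0,0,0,0,0,0,0,0]
}}

```text
t: 18.73
tcp_pos: [0.6448, 0.2717, 0.2089]
tcp_rot: [0.291, 0.957, -0.001, -0.001]
wrist_force: [0.8, 0.1, -1.6]
width: 0.026
```

```bash
python3 - <<'E'
from h import *
go(0.5315,-0.0062,0.2,184.9); d=snap('wrist','w8')
im=d['image'];P=pts(d);s=ctrl.get_state();c=s['tcp_pos'];X,Y,Z=P[...,0]-c[0],P[...,1]-c[1],P[...,2]-c[2]
b=(abs(X)<.04)&(abs(Y)<.04)&(Z<-.015)&(Z>-.035);q=np.stack([X,Y,Z],-1)[b];print(len(q),q.min(0),q.max(0),cv2.minEnclosingCircle((q[:,:2]*1000).astype(np.float32)))
cv2.imwrite('pics/w8c.png',cv2.resize(im[200:400,220:420][:,:,::-1],(600,600),interpolation=cv2.INTER_CUBIC))
E
```

```text
t 18.7 pos [0.6448 0.2717 0.2089] th 146.21 F [ 0.8  0.1 -1.6] w 0.0260
shift tool -0.0604 -0.294 0.0089 twist -38.69
1385 [-0.02639697 -0.02154882 -0.02777383] [ 0.01336596  0.02708449 -0.01501199] ((-2.027266502380371, 1.5144577026367188), 27.579090118408203)
```

View pics/w8c.png

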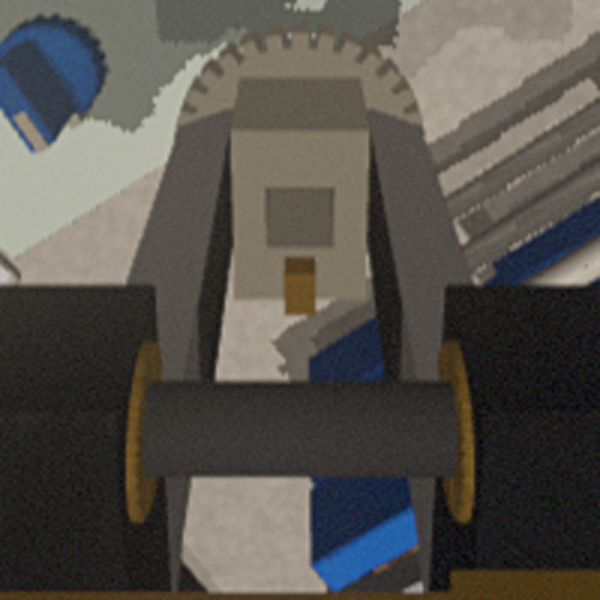

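```bash
python3 - <<'E'
from h import *
d=snap('wrist','w8')
im=d['image'];P=pts(d);s=ctrl.get_state();c=s['tcp_pos'];a=th(s);D=P-c
tx=D[...,0]*np.cos(a)+D[...,1]*np.sin(a);ty=D[...,0]*np.sin(a)-D[...,1]*np.cos(a);z=D[...,2]
b=(abs(tx)<.03)&(abs(ty)<.0125)&(abs(z-.006)<.006)
print('boss z',np.median(z[b]));zm=np.median(z[b]);b&=abs(z-zm)<.003
print(np.percentile(tx[b],[0,1,5,50,95,99,100]).round(4),np.percentile(ty[b],[0,1,50,99,100]).round(4))
b=(abs(tx)<.04)&(abs(ty)<.03)&(z<zm-.023)&(z>zm-.034);print('disc',tx[b].max(),tx[b].min(),np.percentile(ty[b],[0,100]))
go(0.5315,-0.0062,0.2,184.9)
E
```

```text
boss z 0.008401180123297103
[-0.0198 -0.019  -0.0172  0.0021  0.016   0.0165  0.0169] [-0.0125 -0.0123  0.0002  0.0123  0.0125]
disc 0.026523204492728207 -0.008882366810140959 [-0.0276916   0.02743388]
t 18.8 pos [0.6442 0.2716 0.2074] th 146.21 F [-1.   0.1 -0.9] w 0.0260
shift tool -0.0608 -0.2935 0.0074 twist -38.69
```

Call:
{"op": "send_rows", "data": {
  "rows": [0,-0.03,0,0,0,0,-0.04,0,0,0,0,-0.04,0,-9.7,0,0,0,0,-9.7,0,0,0,0,-9.7,0,0,0,0,-9.6,0,0,0,0,0,0,0,0,0,0,0]
}}

```text
t: 19.82
tcp_pos: [0.5839, 0.1805, 0.2094]
tcp_rot: [-0.042, 0.999, -0.0, -0.001]
wrist_force: [-0.3, -0.1, -1.0]
width: 0.0258
```

```bash
python3 - <<'E'
from h import *
go(0.5297,-0.0062,0.175,184.9)
E
```

```text
t 19.8 pos [0.5839 0.1805 0.2094] th -175.22 F [-0.3 -0.1 -1. ] w 0.0258
shift tool 0.0695 -0.1815 0.0344 twist -360.12
```

Call:
{"op": "send_rows", "data": {
  "rows": [0.015,-0.04,0,-0.1,0,0.02,-0.05,0,0,0,0.02,-0.05,0,0,0,0.0145,-0.0415,0.015,0,0,0,0,0.02,0,0,0,0,0,0,0,0,0,0,0,0]
}}

```text
t: 20.7
tcp_pos: [0.5313, -0.006, 0.1761]
tcp_rot: [-0.044, 0.999, -0.0, 0.0]
wrist_force: [-0.4, 0.6, -0.5]
width: 0.0257
```

```bash
python3 - <<'E'
from h import *
go(0.5297,-0.0062,0.175,-175.1);snap('wrist','w9');d=snap('top','top3')
cv2.imwrite('pics/top3c.png',cv2.resize(d['image'][140:260,200:440][:,:,::-1],(800,400),interpolation=cv2.INTER_CUBIC))
E
```

```text
t 20.7 pos [ 0.5313 -0.006   0.1761] th -174.99 F [-0.4  0.6 -0.5] w 0.0257
shift tool 0.0016 -0.0 0.0011 twist 0.11
```

View pics/w9.png

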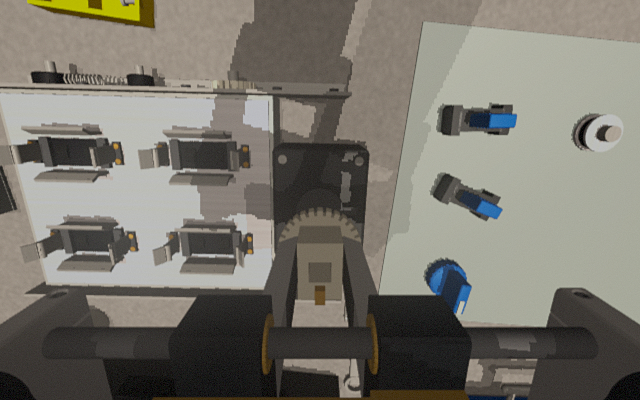

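Call:
{"op": "send_rows", "data": {
  "rows": [0.0015,0,0.01,0,0,0,0,0.01,0,0,0,0,0.006,0,0,0,0,0.004,0,0,0,0,0,0,0]
}}

```text
t: 21.42
tcp_pos: [0.5293, -0.0064, 0.1452]
tcp_rot: [-0.044, 0.999, 0.0, -0.0]
wrist_force: [-0.1, 0.2, -1.9]
width: 0.0259
```

```bash
python3 - <<'E'
from h import *
go(0.5297,-0.0062,0.115,-175.1)
E
```

```text
t 21.4 pos [ 0.5293 -0.0064  0.1452] th -174.99 F [-0.1  0.2 -1.9] w 0.0259
shift tool -0.0004 0.0002 0.0302 twist 0.11
```

Call:
{"op": "send_rows", "data": {
  "rows": [0,0,0.008,0,0,0,0,0.008,0,0,0,0,0.008,0,0,0,0,0.004,0,0,0,0,0,0,0]
}}

```text
t: 22.05
tcp_pos: [0.5292, -0.0064, 0.1171]
tcp_rot: [-0.044, 0.999, 0.0, -0.0]
wrist_force: [-0.6, -0.2, 0.1]
width: 0.026
```

```bash
python3 - <<'E'
from h import *
go(0.5297,-0.0062,0.1056,-175.1)
E
```

```text
t 22.1 pos [ 0.5292 -0.0064  0.1171] th -174.99 F [-0.6 -0.2  0.1] w 0.0260
shift tool -0.0005 0.0002 0.0115 twist 0.11
```

Call:
{"op": "send_rows", "data": {
  "rows": [0,0,0.004,0,0,0,0,0.003,0,0,0,0,0.002,0,0,0,0,0.002,0,0,0,0,0,0,0]
}}

```text
t: 22.68
tcp_pos: [0.5293, -0.0064, 0.1064]
tcp_rot: [-0.044, 0.999, 0.0, -0.0]
wrist_force: [0.8, -1.0, -0.6]
width: 0.0258
```

```bash
python3 - <<'E'
from h import *
go(0.5297,-0.0062,0.1056,-175.1)
E
```

```text
t 22.7 pos [ 0.5293 -0.0064  0.1064] th -175.00 F [ 0.8 -1.  -0.6] w 0.0258
shift tool -0.0004 0.0002 0.0008 twist 0.1
```

Call:
{"op": "send_rows", "data": {
  "rows": [0,0,0.001,0,0,0,0,0,0,0.45,0,0,0,0,0.45,0,0,0,0,0.45,0,0,-0.03,0,0.45,0,0,-0.05,0,0.5,0,0,-0.05,0,0.6,0,0,-0.05,0,0.6,0,0,0,0,0.6,0,0,0,0,0.6]
}}

```text
t: 23.92
tcp_pos: [0.5291, -0.0064, 0.2848]
tcp_rot: [-0.044, 0.999, 0.0, -0.0]
wrist_force: [0.1, 0.4, 0.3]
width: 0.0564
```

```bash
python3 - <<'E'
from h import *
go(0.6,0.16,0.25,90); d=snap('wrist','w10')
im=d['image'];P=pts(d);X,Y,Z=P[...,0],P[...,1],P[...,2]
b=(Z>0.105)&(Z<.122)&(np.hypot(X-.531,Y+.006)<.03);q=P[b];print('boss',cv2.minAreaRect((q[:,:2]*1000).astype(np.float32)),b.sum(),np.median(q[:,2]))
b=(Z>0.08)&(Z<.095)&(np.hypot(X-.531,Y+.006)<.03);print('disc',np.median(Z[b]))
hsv=cv2.cvtColor(im,cv2.COLOR_RGB2HSV)
m=(cv2.inRange(hsv,(15,90,60),(35,255,255))>0)&(Z>.105)&(np.hypot(X-.531,Y+.006)<.03); print('key',P[m].mean(0),m.sum())
b=(Z>0.012)&(Z<.07)&(abs(X-.62)<.04)&(abs(Y-.16)<.04);q=P[b]
for lo,hi in((.018,.025),(.05,.07)):
    r=q[(q[:,2]>lo)&(q[:,2]<hi)]; 
    if len(r):print('knob',len(r),r.mean(0),cv2.minAreaRect((r[:,:2]*1000).astype(np.float32)),cv2.minEnclosingCircle((r[:,:2]*1000).astype(np.float32)))
E
```

```text
t 23.9 pos [ 0.5291 -0.0064  0.2848] th -174.99 F [0.1 0.4 0.3] w 0.0564
shift tool -0.0852 0.1595 0.0348 twist -264.99
boss ((530.8798217773438, -6.35394287109375), (36.161346435546875, 25.45861053466797), 5.213022708892822) 674 0.1138908174162489
disc 0.08574029183061888
key [ 0.51342088 -0.0079048   0.36224795] 391
knob 301 [0.61969787 0.14907712 0.02071043] ((621.4790649414062, 153.402587890625), (36.45911407470703, 44.32741165161133), 56.05755615234375) ((625.1825561523438, 156.32749938964844), 23.62054443359375)
knob 233 [0.62244841 0.15579244 0.05609508] ((623.6284790039062, 156.71717834472656), (12.11105728149414, 36.187957763671875), 85.01100158691406) ((623.671875, 156.70166015625), 18.349143981933594)
```

View pics/w10.png

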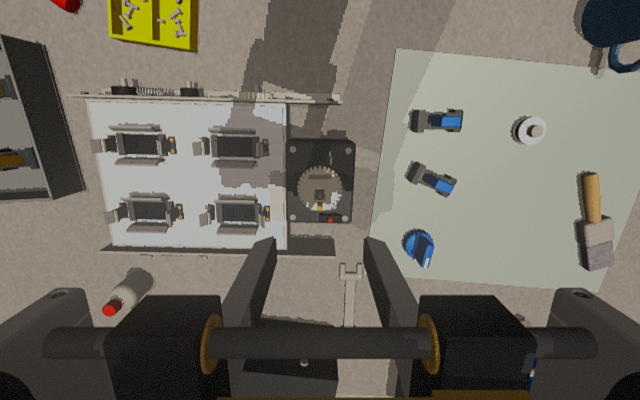

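Call:
{"op": "send_rows", "data": {
  "rows": [-0.03,0.04,0.02,10,0.6,-0.03,0.05,0.04,0,0.6,-0.02,0.05,0.04,0,0.6,0,0.02,0.04,0,0.6,0,0,0,0,0.6,0,0,0,0,0.6]
}}

```text
t: 24.72
tcp_pos: [0.6106, 0.1418, 0.1535]
tcp_rot: [0.044, 0.999, -0.0, 0.0]
wrist_force: [0.1, -0.5, 0.2]
width: 0.0567
```

```bash
python3 - <<'E'
from h import *
go(0.6236,0.1567,0.042,175); d=snap('wrist','w11')
im=d['image'];P=pts(d);X,Y,Z=P[...,0],P[...,1],P[...,2]
b=(Z>0.012)&(Z<.07)&(abs(X-.62)<.04)&(abs(Y-.16)<.04);q=P[b]
for lo,hi in((.018,.025),(.052,.065)):
    r=q[(q[:,2]>lo)&(q[:,2]<hi)]; 
    if len(r):print('knob',len(r),r.mean(0),cv2.minAreaRect((r[:,:2]*1000).astype(np.float32)),cv2.minEnclosingCircle((r[:,:2]*1000).astype(np.float32)))
E
```

```text
t 24.7 pos [0.6106 0.1418 0.1535] th 174.98 F [ 0.1 -0.5  0.2] w 0.0567
shift tool -0.0117 0.016 0.1115 twist -0.02
knob 855 [0.62140735 0.15676184 0.02047768] ((623.0471801757812, 157.5123291015625), (42.30997085571289, 44.56477737426758), 2.9166817665100098) ((623.6723022460938, 157.38751220703125), 22.567119598388672)
knob 492 [0.62306999 0.15695459 0.05674913] ((623.9236450195312, 157.0338134765625), (11.266383171081543, 36.48039627075195), 85.67122650146484) ((623.8914794921875, 157.2136993408203), 18.320472717285156)
```

View pics/w11.png

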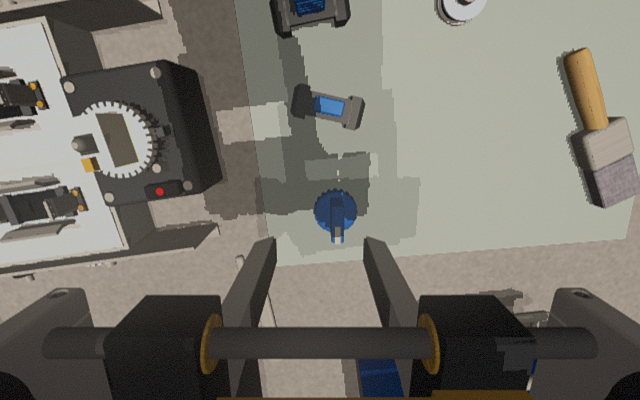

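Call:
{"op": "send_rows", "data": {
  "rows": [-0.012,0.016,0.02,-0.3,0.6,0,0,0.03,0,0.6,0,0,0.03,0,0.6,0,0,0.02,0,0.6,0,0,0.011,0,0.6,0,0,0,0,0.6,0,0,0,0,0.6]
}}

```text
t: 25.65
tcp_pos: [0.6248, 0.1573, 0.0433]
tcp_rot: [0.041, 0.999, 0.0, 0.001]
wrist_force: [-0.1, -0.2, -0.8]
width: 0.0563
```

```bash
python3 - <<'E'
from h import *
go(0.6238,0.157,0.042,175.5)
E
```

```text
t 25.6 pos [0.6248 0.1573 0.0433] th 175.31 F [-0.1 -0.2 -0.8] w 0.0563
shift tool 0.0009 -0.0004 0.0013 twist -0.19
```

Call:
{"op": "send_rows", "data": {
  "rows": [0.001,0,0.001,0,0.3,0,0,0,0,0,0,0,0,0,0,0,0,0,0,0,0,0,0,0,0,0,0,-0.03,0,0,0,0,-0.05,0,0,0,0,-0.05,0,0,0,0,-0.04,0,0,0,0,0,0,0,0,0,0,0,0,0,0,0,0,0]
}}

```text
t: 27.15
tcp_pos: [0.6215, 0.1573, 0.2082]
tcp_rot: [0.041, 0.999, -0.0, -0.002]
wrist_force: [-0.3, -1.0, -0.3]
width: 0.012
```

```bash
python3 - <<'E'
from h import *
d=snap('wrist','w12')
im=d['image'];P=pts(d);s=ctrl.get_state();c=s['tcp_pos'];a=th(s);D=P-c
tx=D[...,0]*np.cos(a)+D[...,1]*np.sin(a);ty=D[...,0]*np.sin(a)-D[...,1]*np.cos(a);z=D[...,2]
b=(abs(tx)<.03)&(abs(ty)<.005)&(abs(z-.013)<.007);zm=np.median(z[b]);b&=abs(z-zm)<.003
print('wing z',zm,np.percentile(tx[b],[0,1,5,50,95,99,100]).round(4))
b=(abs(tx)<.04)&(abs(ty)<.03)&(z<zm-.030)&(z>zm-.045);print('disc',np.percentile(tx[b],[0,1,99,100]),np.percentile(ty[b],[0,100]),b.sum(),np.median(z[b]))
cv2.imwrite('pics/w12c.png',cv2.resize(im[200:400,220:420][:,:,::-1],(600,600),interpolation=cv2.INTER_CUBIC))
go(0.5309,-0.0064,0.195,185.2)
E
```

```text
wing z 0.015702413394437745 [-0.0197 -0.0188 -0.0168  0.0002  0.0159  0.0168  0.0173]
disc [-0.00267726 -0.00159855  0.02129014  0.02186002] [-0.02262076  0.02280402] 1025 -0.02128181380864999
t 27.2 pos [0.6217 0.1573 0.2084] th 175.31 F [ 0.  -0.7 -0. ] w 0.0118
shift tool 0.0771 -0.1706 0.0134 twist -9.89
```

View pics/w12c.png

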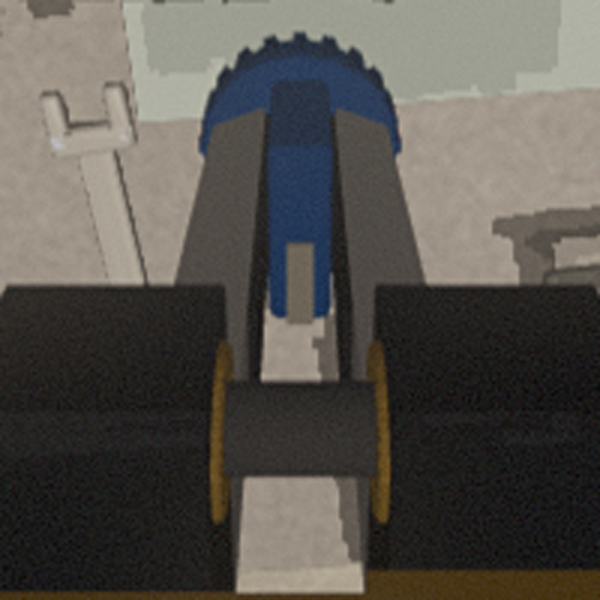

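Call:
{"op": "send_rows", "data": {
  "rows": [0.02,-0.04,0,0,0,0.025,-0.05,0,0,0,0.02,-0.05,0,0,0,0.011,-0.03,0,0,0,0,0,0,-9.9,0,0,0,0,0,0,0,0,0,0,0]
}}

```text
t: 28.08
tcp_pos: [0.533, -0.0055, 0.2103]
tcp_rot: [-0.044, 0.999, 0.0, -0.001]
wrist_force: [-1.0, 0.2, -0.7]
width: 0.0123
```

```bash
python3 - <<'E'
from h import *
go(0.5301,-0.0064,0.175,-174.8)
E
```

```text
t 28.1 pos [ 0.533  -0.0055  0.2103] th -174.90 F [-1.   0.2 -0.7] w 0.0123
shift tool 0.003 -0.0007 0.0353 twist -0.1
```

Call:
{"op": "send_rows", "data": {
  "rows": [0.003,-0.0005,0.015,0,0,0,0,0.015,0,0,0,0,0.006,0,0,0,0,0,0,0]
}}

```text
t: 28.58
tcp_pos: [0.5297, -0.0064, 0.174]
tcp_rot: [-0.045, 0.999, 0.0, -0.001]
wrist_force: [-0.2, 0.3, -0.3]
width: 0.0118
```

```bash
python3 - <<'E'
from h import *
go(0.5301,-0.0064,0.1523,-174.8)
E
```

```text
t 28.6 pos [ 0.5297 -0.0064  0.174 ] th -174.79 F [-0.2  0.3 -0.3] w 0.0118
shift tool -0.0004 -0.0 0.0217 twist 0.01
```

Call:
{"op": "send_rows", "data": {
  "rows": [0,0,0.005,0,0,0,0,0.005,0,0,0,0,0.004,0,0,0,0,0.003,0,0,0,0,0.003,0,0,0,0,0.002,0,0,0,0,0,0,0]
}}

```text
t: 29.45
tcp_pos: [0.5301, -0.0065, 0.1528]
tcp_rot: [-0.045, 0.999, 0.0, -0.0]
wrist_force: [-0.3, 0.1, -1.1]
width: 0.012
```

```bash
python3 - <<'E'
from h import *
go(0.5301,-0.0064,0.1523,-174.8)
E
```

```text
t 29.4 pos [ 0.5301 -0.0065  0.1528] th -174.79 F [-0.3  0.1 -1.1] w 0.0120
shift tool 0.0 0.0001 0.0005 twist 0.01
```

Call:
{"op": "send_rows", "data": {
  "rows": [0,0,0,0,0,0,0,0,6,0,0,0,0,6,0,0,0,0,6,0,0,0,0,6,0,0,0,0,6,0,0,0,0,6,0],
  "grip_force": 40
}}

```text
t: 30.32
tcp_pos: [0.5307, -0.0054, 0.1534]
tcp_rot: [0.267, 0.964, 0.001, 0.0]
wrist_force: [1.4, 3.8, -0.6]
width: 0.0118
```

```bash
python3 - <<'E'
from h import *
go(0.5301,-0.0064,0.1523,135);s=ctrl.get_state();print(s['moment'])
E
```

```text
t 30.3 pos [ 0.5307 -0.0054  0.1534] th 149.01 F [ 1.4  3.8 -0.6] w 0.0118
shift tool 0.0 -0.0012 0.0011 twist 14.01
[ 0.98158527 -0.40678713  0.09990525]
```

Call:
{"op": "send_rows", "data": {
  "rows": [0,0,0,3,0,0,0,0,3,0,0,0,0,3,0,0,0,0,3,0,0,0,0,0,0]
}}

```text
t: 30.95
tcp_pos: [0.5307, -0.0059, 0.1534]
tcp_rot: [0.364, 0.931, 0.001, 0.0]
wrist_force: [1.3, 3.8, 1.2]
width: 0.0119
```

```bash
python3 - <<'E'
from h import *
go(0.5301,-0.0064,0.1523,135);s=ctrl.get_state();print(s['moment'],s['wrist_force'])
E
```

```text
t 30.9 pos [ 0.5307 -0.0059  0.1534] th 137.25 F [1.3 3.8 1.2] w 0.0119
shift tool 0.0001 -0.0008 0.0011 twist 2.25
[ 0.71214397 -0.45114573  0.05645111] [1.34469307 3.7692231  1.15141676]
```

Call:
{"op": "send_rows", "data": {
  "rows": [0,0,0,2,0,0,0,0,2,0,0,0,0,2,0,0,0,0,0,0]
}}

```text
t: 31.45
tcp_pos: [0.5305, -0.0066, 0.1532]
tcp_rot: [0.413, 0.911, 0.0, 0.0]
wrist_force: [0.9, 3.3, 1.4]
width: 0.0116
```

```bash
python3 - <<'E'
from h import *
go(0.5301,-0.0064,0.1523,135);s=ctrl.get_state();print(s['moment'],s['wrist_force'])
E
```

```text
t 31.4 pos [ 0.5305 -0.0066  0.1532] th 131.19 F [0.9 3.3 1.4] w 0.0116
shift tool 0.0004 -0.0002 0.0009 twist -3.81
[ 0.73398731 -0.57159847  0.0481568 ] [0.89119158 3.27360482 1.36874283]
```

Call:
{"op": "send_rows", "data": {
  "rows": [0,0,0,2,0,0,0,0,2,0,0,0,0,2,0,0,0,0,0,0]
}}

```text
t: 31.95
tcp_pos: [0.5312, -0.0057, 0.1533]
tcp_rot: [0.461, 0.888, 0.002, 0.001]
wrist_force: [4.8, 7.1, 0.8]
width: 0.0119
```

```bash
python3 - <<'E'
from h import *
go(0.5301,-0.0064,0.1523,135);s=ctrl.get_state();print(s['moment'],s['wrist_force'])
E
```

```text
t 31.9 pos [ 0.5312 -0.0057  0.1533] th 125.14 F [4.8 7.1 0.8] w 0.0119
shift tool 0.0 -0.0013 0.001 twist -9.86
[ 1.46313179 -1.11859491  0.15531244] [4.78151018 7.09729256 0.82244642]
```

Call:
{"op": "send_rows", "data": {
  "rows": [0,0,0,1.5,0,0,0,0,0,0]
}}

```text
t: 32.2
tcp_pos: [0.5313, -0.0055, 0.1534]
tcp_rot: [0.472, 0.881, 0.002, 0.001]
wrist_force: [4.3, 7.7, 0.4]
width: 0.0118
```

```bash
python3 - <<'E'
from h import *
go(0.5301,-0.0064,0.1523,135);s=ctrl.get_state();print(s['moment'],s['wrist_force'])
E
```

```text
t 32.2 pos [ 0.5313 -0.0055  0.1534] th 123.63 F [4.3 7.7 0.4] w 0.0118
shift tool -0.0001 -0.0016 0.0011 twist -11.37
[ 1.6495893  -1.33444642  0.15854369] [4.27810123 7.70183454 0.36989236]
```

Call:
{"op": "send_rows", "data": {
  "rows": [0,0,0,0,0,0,0,0,0,0,0,0,0,0,0.35,0,0,0,0,0.35,0,0,0,0,0.35,0,0,-0.03,0,0.35,0,0,-0.05,0,0.5,0,0,-0.05,0,0.6,0,0,0,0,0.6,0,0,0,0,0.6]
}}

```text
t: 33.45
tcp_pos: [0.5297, -0.0067, 0.282]
tcp_rot: [0.472, 0.882, -0.0, -0.001]
wrist_force: [0.5, 0.1, -0.3]
width: 0.0565
```

```bash
python3 - <<'E'
from h import *
go(0.5203,0.158,0.2,90); d=snap('wrist','w13')
im=d['image'];P=pts(d);X,Y,Z=P[...,0],P[...,1],P[...,2]
for lo,hi in((.16,.18),(.127,.137),(.105,.12)):
    b=(Z>lo)&(Z<hi)&(np.hypot(X-.531,Y+.006)<.03);q=P[b]
    if b.sum()>5:print(lo,b.sum(),cv2.minAreaRect((q[:,:2]*1000).astype(np.float32)),cv2.minEnclosingCircle((q[:,:2]*1000).astype(np.float32)),np.median(q[:,2]))
cv2.imwrite('pics/w13c.png',cv2.resize(im[100:300,200:460][:,:,::-1],(780,600),interpolation=cv2.INTER_CUBIC))
E
```

```text
t 33.5 pos [ 0.5297 -0.0067  0.282 ] th 123.69 F [ 0.5  0.1 -0.3] w 0.0565
shift tool 0.1422 0.0836 0.082 twist 33.69
0.16 458 ((532.8372802734375, -5.583560943603516), (11.967174530029297, 35.90278625488281), 38.61433410644531) ((532.8912353515625, -5.64180850982666), 18.302913665771484) 0.16761156169971853
0.127 858 ((532.4346923828125, -5.460102081298828), (44.790855407714844, 43.70054626464844), 38.70516586303711) ((533.0283203125, -5.760841369628906), 22.79923439025879) 0.13137871994295086
0.105 46 ((524.175048828125, 3.9222755432128906), (44.29106140136719, 18.99735450744629), 43.84788513183594) ((530.7552490234375, -2.928004741668701), 22.1456298828125) 0.11609542321632066
```

View pics/w13c.png

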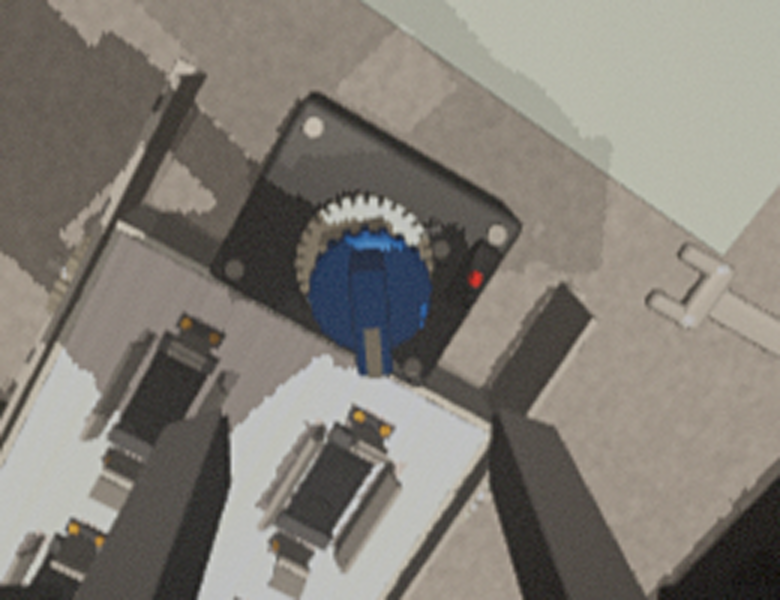

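Call:
{"op": "send_rows", "data": {
  "rows": [0.05,0.03,0,0,0.6,0.05,0.03,0,10.4,0.6,0,0,0,10.4,0.6,0,0,0,10.4,0.6,0,0,0,10.4,0.6,0,0,0,10.4,0.6,0,0,0,0,0.6,0,0,0,0,0.6]
}}

```text
t: 34.5
tcp_pos: [0.5245, 0.1063, 0.2818]
tcp_rot: [0.807, 0.591, -0.001, -0.001]
wrist_force: [-0.3, 0.9, -0.9]
width: 0.0568
```

```bash
cat >> h.py <<'E'
def carts(d):
    im=d['image'];P=pts(d)
    hsv=cv2.cvtColor(im,cv2.COLOR_RGB2HSV)
    m=cv2.inRange(hsv,(100,100,30),(125,255,255));n,l,s,ce=cv2.connectedComponentsWithStats(m)
    for i in range(1,n):
        if s[i,4]>40:
            q=P[l==i];q=q[~np.isnan(q[:,2])]
            t=q[q[:,2]>np.percentile(q[:,2],97)-0.006]; print(s[i],t.mean(0).round(4),cv2.minAreaRect((t[:,:2]*1000).astype(np.float32)))
E
python3 - <<'E'
from h import *
go(0.5203,0.158,0.2,71.8); d=snap('wrist','w14');carts(d)
E
```

```text
t 34.5 pos [0.5245 0.1063 0.2818] th 72.48 F [-0.3  0.9 -0.9] w 0.0568
shift tool 0.0481 -0.0196 0.0818 twist 0.68
[   4    0  125   82 5106] [0.2877 0.3519 0.0835] ((288.52490234375, 351.87158203125), (71.68782043457031, 76.6385726928711), 69.6484375)
[ 498    0   97   66 5066] [0.8062 0.1919 0.1267] ((807.9785766601562, 192.92506408691406), (16.919050216674805, 45.51991653442383), 2.647697925567627)
[300 136  11  20 205] [0.5206 0.1582 0.0626] ((520.1084594726562, 157.92910766601562), (22.309303283691406, 11.543989181518555), 72.10357666015625)
[256 180  18  20 214] [0.4503 0.1185 0.0622] ((449.9925231933594, 118.43348693847656), (11.357905387878418, 23.62955093383789), 5.834214687347412)
[ 337  260   39   51 1076] [0.5333 0.0024 0.1717] ((534.2687377929688, 35.93046951293945), (112.8533706665039, 28.053844451904297), 89.25728607177734)
```

View pics/w14.png

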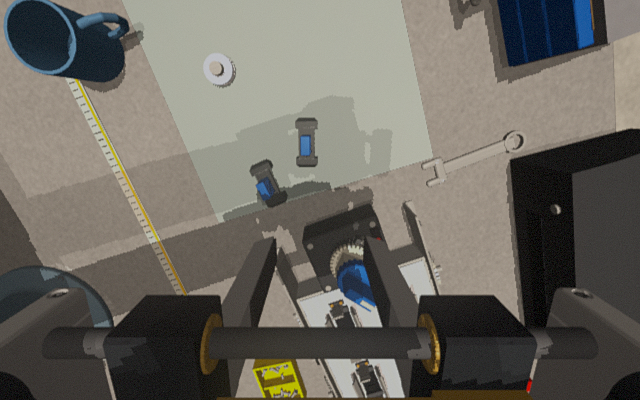

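Call:
{"op": "send_rows", "data": {
  "rows": [0.048,-0.02,0.04,0.4,0.6,0,0,0.05,0,0.6,0,0,0.05,0,0.6,0,0,0.04,0,0.6,0,0,0,0,0.6,0,0,0,0,0.6]
}}

```text
t: 35.3
tcp_pos: [0.5219, 0.1558, 0.1065]
tcp_rot: [0.809, 0.588, 0.001, 0.001]
wrist_force: [0.6, -0.1, 0.6]
width: 0.0565
```

```bash
python3 - <<'E'
from h import *
go(0.5203,0.158,0.046,72.1)
E
```

```text
t 35.3 pos [0.5219 0.1558 0.1065] th 71.98 F [ 0.6 -0.1  0.6] w 0.0565
shift tool 0.0016 -0.0022 0.0605 twist -0.12
```

Call:
{"op": "send_rows", "data": {
  "rows": [0.0016,-0.002,0.02,-0.1,0.6,0,0,0.02,0,0.6,0,0,0.02,0,0.6,0,0,0,0,0.6,0,0,0,0,0,0,0,0,0,0,0,0,0,0,0,0,0,0,0,0,0,0,0,0,0],
  "grip_force": 45
}}

```text
t: 36.42
tcp_pos: [0.5195, 0.1578, 0.045]
tcp_rot: [0.809, 0.588, 0.0, 0.0]
wrist_force: [0.2, 0.2, 0.5]
width: 0.0116
```

Call:
{"op": "send_rows", "data": {
  "rows": [0,0,-0.05,0,0,0,0,-0.06,0,0,0,0,-0.06,0,0,0,0,0,-10.8,0]
}}

```text
out of range: row 4 has -10.8, outside -10.7 to 10.7
```

```bash
python3 - <<'E'
from h import *
go(0.5903,-0.2315,0.2,93.7)
E
```

```text
t 36.4 pos [0.5195 0.1578 0.045 ] th 72.05 F [0.2 0.2 0.5] w 0.0116
shift tool -0.3485 0.1873 -0.155 twist -21.65
```

Call:
{"op": "send_rows", "data": {
  "rows": [0,0,-0.05,0,0,0,0,-0.06,0,0,0,0,-0.06,0,0,0,0,-0.04,-10.7,0,0,0,0,-10.7,0,0,0,0,0,0,0,0,0,0,0]
}}

```text
t: 37.3
tcp_pos: [0.5187, 0.1578, 0.2536]
tcp_rot: [0.686, 0.727, -0.001, -0.001]
wrist_force: [0.6, 0.3, -1.4]
width: 0.0114
```

```bash
python3 - <<'E'
from h import *
go(0.5903,-0.2315,0.16,93.7);d=snap('wrist','w15')
s=ctrl.get_state();c=s['tcp_pos'];a=th(s);P=pts(d);D=P-c
tx=D[...,0]*np.cos(a)+D[...,1]*np.sin(a);ty=D[...,0]*np.sin(a)-D[...,1]*np.cos(a);z=D[...,2]
b=(abs(tx)<.02)&(abs(ty)<.005)&(abs(z-.018)<.006);print('tab',np.median(z[b]),np.percentile(tx[b],[1,99]))
b=(abs(tx)<.045)&(abs(ty)<.02)&(z<-.015)&(z>-.045);print('blk',np.percentile(tx[b],[1,99,100]),np.percentile(ty[b],[1,99]))
E
```

```text
t 37.3 pos [0.5187 0.1578 0.2536] th 93.30 F [ 0.6  0.3 -1.4] w 0.0114
shift tool -0.3928 0.0491 0.0936 twist -0.4
tab 0.01770669748436396 [-0.01119633  0.01216827]
blk [0.00878372 0.03401042 0.03423701] [-0.01497865  0.01379447]
```

View pics/w15.png

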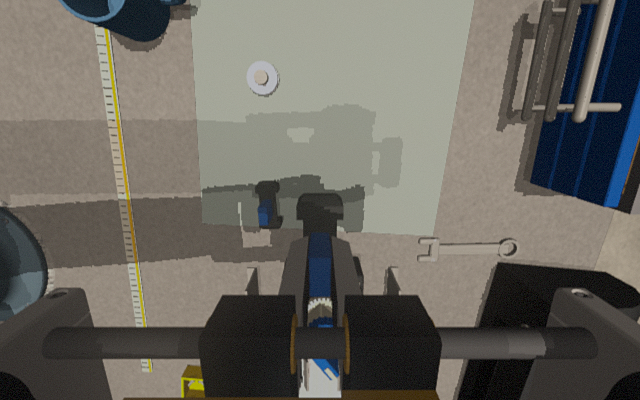

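Call:
{"op": "send_rows", "data": {
  "rows": [-0.04,0.006,0,-0.4,0,-0.06,0.008,0,0,0,-0.06,0.008,0,0,0,-0.06,0.008,0,0,0,-0.06,0.008,0,0,0,-0.06,0.006,0,0,0,-0.053,0.005,0,0,0,0,0,0.03,0,0,0,0,0.03,0,0,0,0,0,0,0,0,0,0,0,0]
}}

```text
t: 38.72
tcp_pos: [0.5947, -0.2311, 0.1957]
tcp_rot: [0.683, 0.73, 0.0, 0.0]
wrist_force: [-0.1, 0.6, -1.2]
width: 0.012
```

```bash
python3 - <<'E'
from h import *
go(0.5905,-0.2312,0.14,93.7)
E
```

```text
t 38.7 pos [ 0.5947 -0.2311  0.1957] th 93.83 F [-0.1  0.6 -1.2] w 0.0120
shift tool 0.0002 -0.0042 0.0557 twist 0.13
```

Call:
{"op": "send_rows", "data": {
  "rows": [0,-0.004,0.02,0.1,0,0,0,0.02,0,0,0,0,0.015,0,0,0,0,0,0,0,0,0,0,0,0]
}}

```text
t: 39.35
tcp_pos: [0.5906, -0.2315, 0.1402]
tcp_rot: [0.684, 0.73, 0.0, 0.0]
wrist_force: [0.2, 0.1, -1.1]
width: 0.0117
```

```bash
python3 - <<'E'
from h import *
go(0.5905,-0.2312,0.098,93.7)
E
```

```text
t 39.4 pos [ 0.5906 -0.2315  0.1402] th 93.75 F [ 0.2  0.1 -1.1] w 0.0117
shift tool 0.0003 -0.0001 0.0422 twist 0.05
```

Call:
{"op": "send_rows", "data": {
  "rows": [0,0,0.01,0,0,0,0,0.008,0,0,0,0,0.006,0,0,0,0,0.006,0,0,0,0,0.006,0,0,0,0,0.006,0,0,0,0,0.002,0,0,0,0,0,0,0]
}}

```text
t: 40.35
tcp_pos: [0.5907, -0.2317, 0.0978]
tcp_rot: [0.684, 0.73, -0.0, 0.0]
wrist_force: [-4.2, 1.6, 11.8]
width: 0.0119
```

```bash
python3 - <<'E'
from h import *
go(0.5905,-0.2312,0.098,93.7);d=snap('wrist','w16')
s=ctrl.get_state();c=s['tcp_pos'];a=th(s);P=pts(d);D=P-c
tx=D[...,0]*np.cos(a)+D[...,1]*np.sin(a);ty=D[...,0]*np.sin(a)-D[...,1]*np.cos(a);z=D[...,2]
b=(abs(tx)<.02)&(abs(ty)<.005)&(abs(z-.018)<.010);print('tab',np.median(P[...,2][b]),np.percentile(tx[b],[1,99]))
E
```

```text
t 40.4 pos [ 0.5907 -0.2317  0.0978] th 93.76 F [-4.2  1.6 11.8] w 0.0119
shift tool 0.0005 -0.0001 -0.0002 twist 0.06
tab 0.11555114196014427 [-0.01164656  0.01222712]
```

Call:
{"op": "send_rows", "data": {
  "rows": [0,0,0.001,0,0,0,0,0,0,0,0,0,-0.001,0,0.4,0,0,0,0,0.5,0,0,0,0,0.5,0,0,-0.03,0,0.5,0,0,-0.05,0,0.6,0,0,-0.05,0,0.6,0,0,-0.04,0,0.6,0,0,0,0,0.6,0,0,0,0,0.6]
}}

```text
t: 41.78
tcp_pos: [0.5896, -0.2309, 0.2638]
tcp_rot: [0.684, 0.73, -0.0, -0.001]
wrist_force: [-0.5, -1.2, 0.0]
width: 0.0564
```

```bash
python3 - <<'E'
from h import *
go(0.45,0.1184,0.25,95.8);d=snap('wrist','w17');carts(d);snap('top','top4')
E
```

```text
t 41.8 pos [ 0.5896 -0.2309  0.2638] th 93.74 F [-0.5 -1.2  0. ] w 0.0564
shift tool 0.3577 -0.1165 0.0138 twist -2.06
[316 186  11  23 213] [ 0.5903 -0.2308  0.1155] ((590.5927734375, -231.13531494140625), (10.760271072387695, 23.407930374145508), 3.549922466278076)
```

View pics/w17.png

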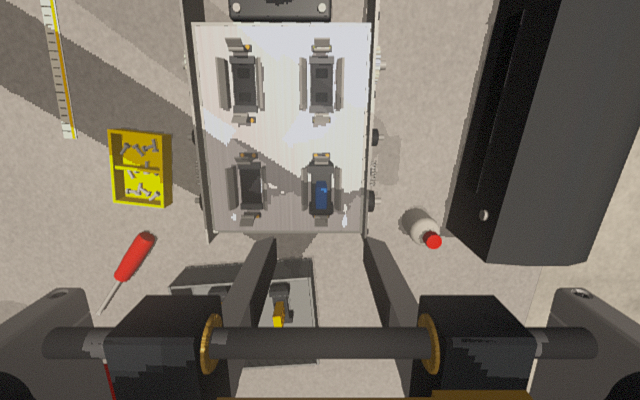

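Call:
{"op": "send_rows", "data": {
  "rows": [0.04,-0.015,0,0,0.6,0.05,-0.02,0,0,0.6,0.06,-0.02,0,0,0.6,0.06,-0.02,0,0,0.6,0.06,-0.02,0,0,0.6,0.05,-0.02,0,-2,0.6,0,0,0,0,0.6,0,0,0,0,0.6]
}}

```text
t: 42.88
tcp_pos: [0.4553, 0.0781, 0.2649]
tcp_rot: [0.671, 0.742, -0.001, -0.0]
wrist_force: [1.0, -0.2, 0.1]
width: 0.0563
```

```bash
python3 - <<'E'
from h import *
d=snap('wrist','w18');carts(d);go(0.45,0.1184,0.1,95.8)
E
```

```text
[612   0  22  51 355] [0.7952 0.3007 0.0236] ((795.1918334960938, 300.0899353027344), (3.6173720359802246, 54.16826629638672), 2.598299503326416)
[ 587   52   53   90 3457] [0.8011 0.1852 0.0774] ((800.2830810546875, 191.5986328125), (4.963537216186523, 42.52301788330078), 6.812979698181152)
[313 143  11  21 206] [0.4493 0.1188 0.0627] ((449.29132080078125, 118.62042236328125), (10.947211265563965, 22.832904815673828), 5.957273483276367)
[362 271  11  23 133] [0.4837 0.0737 0.2827] ((483.6558837890625, 73.95632934570312), (0.16937966644763947, 1.564771056175232), 13.872886657714844)
t 42.9 pos [0.4556 0.0777 0.265 ] th 95.68 F [ 0.5 -0.   0.4] w 0.0564
shift tool 0.0411 -0.0015 0.165 twist -0.12
```

View pics/w18.png

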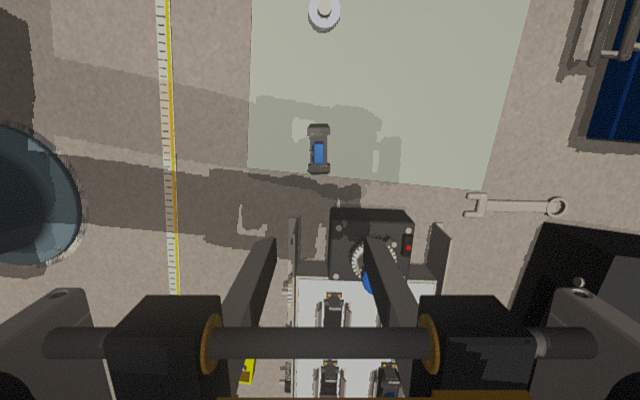

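Call:
{"op": "send_rows", "data": {
  "rows": [0.041,-0.002,0.03,-0.2,0.6,0,0,0.05,0,0.6,0,0,0.05,0,0.6,0,0,0.035,0,0.6,0,0,0,0,0.6,0,0,0,0,0.6]
}}

```text
t: 43.68
tcp_pos: [0.4508, 0.1183, 0.1021]
tcp_rot: [0.67, 0.742, 0.001, 0.001]
wrist_force: [-0.3, -0.1, 0.9]
width: 0.056
```

```bash
python3 - <<'E'
from h import *
go(0.4495,0.1187,0.045,95.9)
E
```

```text
t 43.7 pos [0.4508 0.1183 0.1021] th 95.86 F [-0.3 -0.1  0.9] w 0.0560
shift tool 0.0005 -0.0012 0.0571 twist -0.04
```

Call:
{"op": "send_rows", "data": {
  "rows": [0.0005,-0.001,0.02,0,0.6,0,0,0.02,0,0.6,0,0,0.017,0,0.6,0,0,0,0,0.6,0,0,0,0,0,0,0,0,0,0,0,0,0,0,0,0,0,0,0,0,0,0,0,0,0]
}}

```text
t: 44.8
tcp_pos: [0.4484, 0.1194, 0.0439]
tcp_rot: [0.669, 0.743, 0.0, 0.0]
wrist_force: [0.8, 0.3, -1.7]
width: 0.0115
```

```bash
python3 - <<'E'
from h import *
go(0.4495,0.1187,0.045,95.9)
E
```

```text
t 44.8 pos [0.4484 0.1194 0.0439] th 95.95 F [ 0.8  0.3 -1.7] w 0.0115
shift tool -0.0008 0.001 -0.0011 twist 0.05
```

Call:
{"op": "send_rows", "data": {
  "rows": [0,0,-0.05,0,0,0,0,-0.06,0,0,0,0,-0.06,0,0,0,0,-0.04,2.2,0,0,0,0,0,0,0,0,0,0,0]
}}

```text
t: 45.55
tcp_pos: [0.4473, 0.1194, 0.2517]
tcp_rot: [0.683, 0.73, -0.001, -0.001]
wrist_force: [-0.3, 0.1, -1.7]
width: 0.0118
```

```bash
python3 - <<'E'
from h import *
go(0.5006,-0.2374,0.19,93.7);d=snap('wrist','w19')
s=ctrl.get_state();c=s['tcp_pos'];a=th(s);P=pts(d);D=P-c
tx=D[...,0]*np.cos(a)+D[...,1]*np.sin(a);ty=D[...,0]*np.sin(a)-D[...,1]*np.cos(a);z=D[...,2]
b=(abs(tx)<.02)&(abs(ty)<.005)&(abs(z-.018)<.006);print('tab',np.median(z[b]),np.percentile(tx[b],[1,99]))
# empty seat check from w17: dark floor / clips of seat near (0.5,-0.2375)
d=dict(np.load('/tmp/w17.npz'));P=pts(d);X,Y,Z=P[...,0],P[...,1],P[...,2]
for cx,cy in((.5006,-.2374),(.5903,-.2315),(.4928,-.1177),(.5826,-.1123)):
    u=(X-cx)*np.cos(.0645)+(Y-cy)*np.sin(.0645);v=-(X-cx)*np.sin(.0645)+(Y-cy)*np.cos(.0645)
    b=(Z>.080)&(Z<.095)&(abs(u)<.02)&(abs(v)<.05)&(abs(v)>.025); print(b.sum(),'clips u',np.median(u[b]).round(4) if b.sum() else '', 'v-',np.median(v[b&(v<0)]).round(4),'v+',np.median(v[b&(v>0)]).round(4))
    b=(Z>.068)&(Z<.082)&(abs(u)<.03)&(abs(v)<.03)&(abs(u)>.0155); print('   cheeks',np.median(u[b&(u<0)]).round(4),np.median(u[b&(u>0)]).round(4))
E
```

```text
t 45.5 pos [0.4473 0.1194 0.2517] th 93.77 F [-0.3  0.1 -1.7] w 0.0118
shift tool -0.3595 0.0298 0.0617 twist 0.07
tab 0.019381166840517133 [-0.01296126  0.01071113]
171 clips u 0.0004 v- -0.0383 v+ 0.0374
   cheeks -0.0206 0.0221
188 clips u 0.0005 v- -0.0388 v+ 0.0387
   cheeks -0.021 0.0212
266 clips u 0.0005 v- -0.039 v+ 0.0373
   cheeks -0.0202 0.0222
269 clips u 0.0001 v- -0.0384 v+ 0.0374
   cheeks -0.0206 0.0213
```

Call:
{"op": "send_rows", "data": {
  "rows": [-0.04,0.004,0,0,0,-0.06,0.005,0,0,0,-0.06,0.005,0,0,0,-0.06,0.005,0,0,0,-0.06,0.005,0,0,0,-0.05,0.005,0.02,0,0,-0.028,0.001,0.02,0,0,0,0,0.02,0,0,0,0,0,0,0,0,0,0,0,0]
}}

```text
t: 46.85
tcp_pos: [0.5017, -0.2348, 0.1939]
tcp_rot: [0.683, 0.73, 0.0, -0.0]
wrist_force: [-0.1, -0.1, -0.9]
width: 0.0118
```

```bash
python3 - <<'E'
from h import *
go(0.501,-0.2363,0.14,93.7)
E
```

```text
t 46.9 pos [ 0.5017 -0.2348  0.1939] th 93.83 F [-0.1 -0.1 -0.9] w 0.0118
shift tool -0.0015 -0.0008 0.0539 twist 0.13
```

Call:
{"op": "send_rows", "data": {
  "rows": [-0.0015,-0.0008,0.02,0.1,0,0,0,0.02,0,0,0,0,0.014,0,0,0,0,0,0,0,0,0,0,0,0]
}}

```text
t: 47.48
tcp_pos: [0.5016, -0.2376, 0.1409]
tcp_rot: [0.684, 0.729, 0.0, 0.001]
wrist_force: [0.0, -0.2, -0.7]
width: 0.0121
```

```bash
python3 - <<'E'
from h import *
go(0.501,-0.2363,0.0966,93.7)
E
```

```text
t 47.5 pos [ 0.5016 -0.2376  0.1409] th 93.67 F [ 0.  -0.2 -0.7] w 0.0121
shift tool 0.0013 -0.0005 0.0443 twist -0.03
```

Call:
{"op": "send_rows", "data": {
  "rows": [0.001,-0.0005,0.01,0,0,0,0,0.01,0,0,0,0,0.006,0,0,0,0,0.006,0,0,0,0,0.006,0,0,0,0,0.006,0,0,0,0,0.001,0,0,0,0,0,0,0]
}}

```text
t: 48.48
tcp_pos: [0.5004, -0.2366, 0.0967]
tcp_rot: [0.684, 0.729, -0.0, -0.001]
wrist_force: [-6.0, 3.4, 15.4]
width: 0.0119
```

```bash
python3 - <<'E'
from h import *
go(0.501,-0.2363,0.0966,93.7);d=snap('wrist','w20')
s=ctrl.get_state();c=s['tcp_pos'];a=th(s);P=pts(d);D=P-c
tx=D[...,0]*np.cos(a)+D[...,1]*np.sin(a);ty=D[...,0]*np.sin(a)-D[...,1]*np.cos(a);z=D[...,2]
b=(abs(tx)<.02)&(abs(ty)<.005)&(abs(z-.018)<.010);print('tab',np.median(P[...,2][b]),np.percentile(tx[b],[1,99]))
E
```

```text
t 48.5 pos [ 0.5004 -0.2366  0.0967] th 93.68 F [-6.   3.4 15.4] w 0.0119
shift tool 0.0002 0.0006 0.0001 twist -0.02
tab 0.11555731673561465 [-0.01274942  0.01063069]
```

Call:
{"op": "send_rows", "data": {
  "rows": [0,0,0.0005,0,0,0,0,0,0,0,0,0,-0.001,0,0.4,0,0,0,0,0.4,0,0,0,0,0.4,0,0,-0.03,0,0.4,0,0,-0.05,0,0.6,0,0,-0.05,0,0.6,0,0,-0.06,0,0.6,0,0,-0.06,0,0.6,0,0,0,0,0.6,0,0,0,0,0.6]
}}

```text
t: 50.02
tcp_pos: [0.5, -0.2362, 0.3438]
tcp_rot: [0.684, 0.729, -0.0, -0.001]
wrist_force: [-0.4, -1.2, -0.8]
width: 0.056
```

```bash
python3 - <<'E'
from h import *
go(0.5,-0.23,0.3,93.7);d=snap('wrist','w21');carts(d);snap('scene','sc2');t=snap('top','top5')
P=pts(d);X,Y,Z=P[...,0],P[...,1],P[...,2]
b=(Z>.16)&(Z<.18)&(np.hypot(X-.531,Y+.006)<.03);q=P[b];print('wing',b.sum(),cv2.minAreaRect((q[:,:2]*1000).astype(np.float32)),np.median(q[:,2]))
E
```

```text
t 50.0 pos [ 0.5    -0.2362  0.3438] th 93.64 F [-0.4 -1.2 -0.8] w 0.0560
shift tool 0.0062 0.0004 0.0438 twist -0.06
[316 173  10  19 156] [ 0.5001 -0.2369  0.1156] ((500.0246276855469, -237.46170043945312), (10.700529098510742, 23.589582443237305), 3.8575029373168945)
[383 174  10  18 156] [ 0.59   -0.2308  0.1157] ((590.0153198242188, -231.0033416748047), (11.233036994934082, 22.41613006591797), 6.892368793487549)
wing 0 ((0.0, 0.0), (0.0, 0.0), 0.0) nan
  return _methods._mean(a, axis=axis, dtype=dtype,
  ret = ret.dtype.type(ret / rcount)
```

View pics/w21.png

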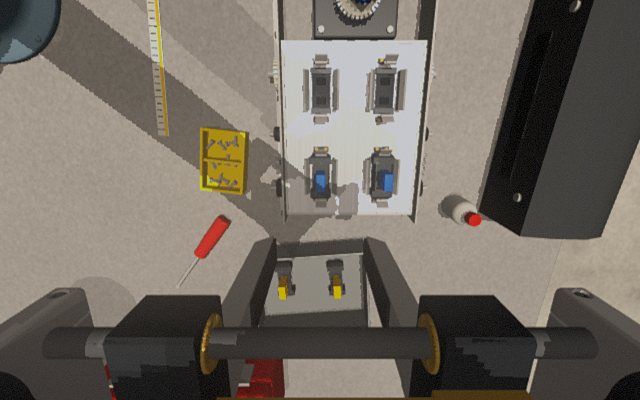

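View pics/top5.png

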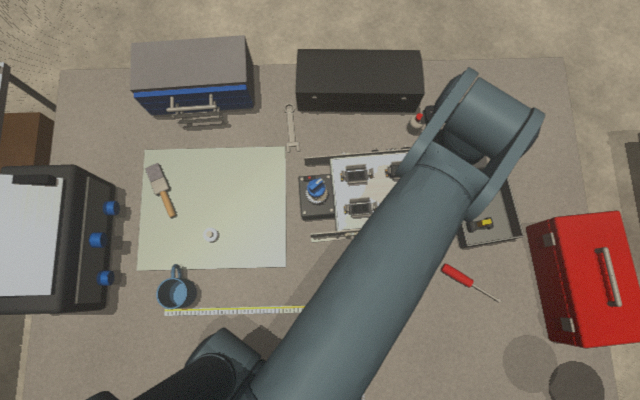

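Call:
{"op": "send_rows", "data": {
  "rows": [0.05,0,0,-10,0.6,0.05,0,0,-10,0.6,0.05,0,0,-10,0.6,0,0,0,-5,0.6,0,0,0,0,0.6,0,0,0,0,0.6]
}}

```text
t: 50.92
tcp_pos: [0.4652, -0.0924, 0.3444]
tcp_rot: [0.434, 0.901, -0.0, -0.001]
wrist_force: [-0.6, 0.4, 0.9]
width: 0.0566
```

```bash
python3 - <<'E'
from h import *
go(0.532,-0.006,0.28,128.6);d=snap('wrist','w22')
P=pts(d);X,Y,Z=P[...,0],P[...,1],P[...,2]
b=(Z>.155)&(Z<.18)&(np.hypot(X-.531,Y+.006)<.03);q=P[b];print('wing',b.sum(),cv2.minAreaRect((q[:,:2]*1000).astype(np.float32)),np.median(q[:,2]))
E
```

```text
t 50.9 pos [ 0.4652 -0.0924  0.3444] th 128.54 F [-0.6  0.4  0.9] w 0.0566
shift tool 0.026 0.1061 0.0644 twist -0.06
wing 419 ((532.5930786132812, -5.533702850341797), (12.524456977844238, 35.678810119628906), 38.098594665527344) 0.16744298565701432
```

Call:
{"op": "send_rows", "data": {
  "rows": [0.013,0.05,0.02,0,0.6,0.013,0.056,0.04,0,0.6,0,0,0.04,0,0.6,0,0,0.03,0.2,0.6,0,0,0,0,0.6,0,0,0,0,0.6],
  "grip_force": 40
}}

```text
t: 51.72
tcp_pos: [0.5289, -0.0111, 0.221]
tcp_rot: [0.435, 0.9, 0.0, 0.001]
wrist_force: [0.5, -0.3, 0.8]
width: 0.0561
```

```bash
python3 - <<'E'
from h import *
go(0.532,-0.006,0.1535,128.3)
E
```

```text
t 51.7 pos [ 0.5289 -0.0111  0.221 ] th 128.39 F [ 0.5 -0.3  0.8] w 0.0561
shift tool 0.002 0.0056 0.0675 twist 0.09
```

Call:
{"op": "send_rows", "data": {
  "rows": [0.002,0.0055,0.02,0,0.6,0,0,0.025,0,0.6,0,0,0.02,0,0.6,0,0,0,0,0.6,0,0,0,0,0.3,0,0,0,0,0,0,0,0,0,0,0,0,0,0,0,0,0,0,0,0]
}}

```text
t: 52.85
tcp_pos: [0.5316, -0.0053, 0.155]
tcp_rot: [0.435, 0.9, 0.001, 0.001]
wrist_force: [0.5, 0.9, 0.1]
width: 0.0117
```

```bash
python3 - <<'E'
from h import *
go(0.532,-0.006,0.1535,128.3);s=ctrl.get_state();print(s['moment'])
E
```

```text
t 52.9 pos [ 0.5316 -0.0053  0.155 ] th 128.44 F [0.5 0.9 0.1] w 0.0117
shift tool -0.0008 -0.0001 0.0015 twist 0.14
[ 0.14354175 -0.23403537  0.05746949]
```

Call:
{"op": "send_rows", "data": {
  "rows": [0,0,0,1.5,0,0,0,0,0,0]
}}

```text
t: 53.1
tcp_pos: [0.5316, -0.0053, 0.155]
tcp_rot: [0.447, 0.895, 0.001, 0.0]
wrist_force: [2.5, 2.2, 1.5]
width: 0.0119
```

```bash
python3 - <<'E'
from h import *
go(0.532,-0.006,0.1535,128.3);s=ctrl.get_state();print(s['moment'])
E
```

```text
t 53.1 pos [ 0.5316 -0.0053  0.155 ] th 126.93 F [2.5 2.2 1.5] w 0.0119
shift tool -0.0008 -0.0001 0.0015 twist -1.37
[ 0.43803751 -0.5556588   0.04100194]
```

Call:
{"op": "send_rows", "data": {
  "rows": [0,0,0,2,0,0,0,0,0,0]
}}

```text
t: 53.35
tcp_pos: [0.5317, -0.0052, 0.1551]
tcp_rot: [0.462, 0.887, 0.001, 0.001]
wrist_force: [3.3, 3.8, 2.3]
width: 0.0116
```

```bash
python3 - <<'E'
from h import *
go(0.532,-0.006,0.1535,128.3);s=ctrl.get_state();print(s['moment'])
E
```

```text
t 53.4 pos [ 0.5317 -0.0052  0.1551] th 124.92 F [3.3 3.8 2.3] w 0.0116
shift tool -0.0008 -0.0002 0.0016 twist -3.38
[ 0.78669422 -0.81224935  0.11069238]
```

Call:
{"op": "send_rows", "data": {
  "rows": [0,0,0,2,0,0,0,0,2,0,0,0,0,0,0]
}}

```text
t: 53.72
tcp_pos: [0.5321, -0.005, 0.1553]
tcp_rot: [0.493, 0.87, 0.001, 0.001]
wrist_force: [5.2, 5.8, 2.2]
width: 0.012
```

```bash
python3 - <<'E'
from h import *
go(0.532,-0.006,0.1535,128.3);s=ctrl.get_state();print(s['moment'])
E
```

```text
t 53.7 pos [ 0.5321 -0.005   0.1553] th 120.88 F [5.2 5.8 2.2] w 0.0120
shift tool -0.0008 -0.0006 0.0018 twist -7.42
[ 1.13160068 -1.09267206  0.19689867]
```

Call:
{"op": "send_rows", "data": {
  "rows": [0,0,0,0,0.35,0,0,0,0,0.35,0,0,0,0,0.35,0,0,-0.03,0,0.35,0,0,-0.05,0,0.5,0,0,-0.05,0,0.6,0,0,-0.05,0,0.6,0,0,0,0,0.6,0,0,0,0,0.6]
}}

```text
t: 54.85
tcp_pos: [0.5306, -0.0056, 0.3335]
tcp_rot: [0.493, 0.87, -0.0, -0.001]
wrist_force: [0.1, -0.3, -0.1]
width: 0.0567
```

```bash
python3 - <<'E'
from h import *
d=snap('wrist','w23');go(0.5,0.2,0.35)
P=pts(d);X,Y,Z=P[...,0],P[...,1],P[...,2]
for lo,hi in((.155,.18),(.125,.14)):
    b=(Z>lo)&(Z<hi)&(np.hypot(X-.531,Y+.006)<.03);q=P[b];print('wing',b.sum(),cv2.minAreaRect((q[:,:2]*1000).astype(np.float32)),np.median(q[:,2]))
carts(d)
E
```

```text
t 54.9 pos [ 0.5303 -0.0055  0.3326] th 120.93 F [ 0.5 -0.6 -0.1] w 0.0568
shift tool 0.1919 0.0796 -0.0174 twist None
wing 347 ((532.7230224609375, -5.212215423583984), (11.944881439208984, 35.48362350463867), 38.28022384643555) 0.1676081838764985
wing 668 ((532.4050903320312, -4.7314910888671875), (44.188602447509766, 43.87606430053711), 34.74237060546875) 0.1314101786617784
[584  24  56  74 806] [0.7552 0.2953 0.1107] ((755.174560546875, 293.5318908691406), (2.75077486038208, 76.16291046142578), 3.2889792919158936)
[ 524   53  116  130 6366] [0.8041 0.2202 0.1267] ((805.6435546875, 223.24069213867188), (16.92314338684082, 105.90959930419922), 3.308298110961914)
[305 169  35  40 890] [ 0.5301 -0.002   0.1674] ((532.6776733398438, -5.229150772094727), (11.911368370056152, 35.004764556884766), 38.59111404418945)
[220 286  10  18  46] [0.4888 0.0062 0.4182] ((488.7784423828125, 6.184228420257568), (0.04505971074104309, 0.5962641835212708), 29.539899826049805)
[272 309  14  19 126] [0.506  0.0125 0.4259] ((505.91473388671875, 12.424853324890137), (2.988624095916748, 1.7151001691818237), 34.75686264038086)
```

View pics/w23.png

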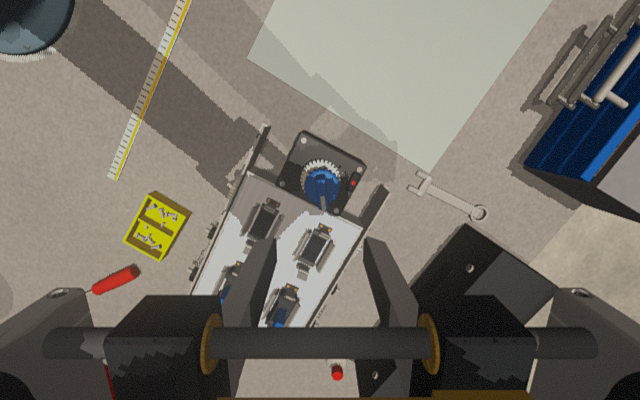

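```bash
python3 - <<'E'
from h import *
print(ctrl.job_done())
E
```

```text
the job is handed in; nothing more can be done
None
```

I finished the overhaul and handed the job in at about 55 s. The hand-in gives no verdict, so the results below come from my own last camera and force checks.

- **Worn cartridges:** both are in the scrap bin, and the last pictures show them there.
- **New cartridges:** the two on the mat are home in the two seats nearest the bin, with tab tops at 115.6 mm against 116 expected. They sit about 1 mm or less from the seat axes. One had been knocked about 3 cm aside during the run, so I measured it again before picking it up.
- **Gear:** it is down over the flange's key, with the boss top at 113.9 mm against 114 expected.
- **Knob:** it is down over the gear's key, with the wing top at 167.6 mm against 168 expected.
- **Shaft:** I turned it clockwise until the turning moment rose sharply, from about 0.05 to 0.16 N m. On a second try the moment rose to 0.20 N m and the knob ended at the same angle, within measuring error. I could not read the shaft angle itself, so being at the stop rests on those forces and the unchanged knob angle.
- **One fit reading:** the knob's middle measured about 2 mm to the side of the gear's, which the play in the bores explains and is within the 5 mm allowed.
- **Bystanders:** I did not touch any tools or other bench items. They looked in place in the pictures, but I did not measure their positions.

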